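Prepare and load the heatsink test bar

TASK

Get the heatsink test bar ready for a run: dip the tip of the spatula well down into the paste pot, touch it down on top of the raised bar at the switch end and draw it along the bar's top to the other end, then lay the spatula level in both forks of its rest. Next set every heatsink on the narrow bar, fins up, lengthwise along it, balanced on its middle and nothing sticking out past the bar's ends, and only when all are on, throw the switch lever fully over to its other side. Keep the pot upright, and leave the screwdriver, fan and memory module alone.

Things in the scene. Friction and masses are not known exactly. Their poses are not given: they have to be found in the camera images.
- spatula: Paste spatula: black square handle 110 x 16 x 16 mm with a yellow band, then a thin steel shank and a flat steel blade, straight, 170 mm overall; starts lying on the table. Origin: centre of the handle's underside, midway along the handle; x points along the handle to the blade tip, z up as it lies. The handle spans x -55 to 55 mm and z 0 to 16 mm.
- spatula_tip (a point): The end of the spatula's blade (12 mm wide, 3 mm thick), 115 mm along x and 8 mm up from the spatula's origin; same axes.
- pot: Loose open round black paste pot, outside radius 34 mm at the rim (3 mm wall), 30 mm high, floor 4 mm thick. Origin: centre of its underside, z up. Dip: tip inside, at least 12 mm below the rim.
- rest: Fixed spatula rest: steel base plate 100 x 70 x 8 mm with two upright aluminium forks at x = -35 and +35 mm (each 10 mm thick), the notch floors 45 mm above the table, notches 24 mm wide and 14 mm deep. Origin: centre of the underside, z up; a spatula lying in the rest runs along x, either way round, its handle midway over the forks.
- bar: Fixed test bar: a plain aluminium wall 22 mm wide (x), 320 mm long (y), its flat top 55 mm above the table, on a dark base plate 80 mm wide and 8 mm thick. Origin: centre of the underside, z up; the bar runs along y from -160 to +160 mm; the switch stands past the +y end, at y = 195 mm.
- switch (a joint): The switch lever on the base plate past the +y end of the bar. 0 = off, leaning to the bar's -x side; it swings about an axis along the bar's y to about 1.0 rad = fully over, leaning to the +x side, and stays where it is left.
- switch_tip (a point): Top end of the switch lever (black, 70 mm long).
- sink0: Dark anodised finned aluminium heatsink, 50 mm long (x), 40 mm wide (y), 25 mm high, 90 g, flat base down and fins up; may be absent (3 to 5 are present, all alike). Origin: centre of its underside, z up.
- sink1: Dark anodised finned aluminium heatsink, 50 mm long (x), 40 mm wide (y), 25 mm high, 90 g, flat base down and fins up; may be absent (3 to 5 are present, all alike). Origin: centre of its underside, z up.
- sink2: Dark anodised finned aluminium heatsink, 50 mm long (x), 40 mm wide (y), 25 mm high, 90 g, flat base down and fins up; may be absent (3 to 5 are present, all alike). Origin: centre of its underside, z up.
- sink3: Dark anodised finned aluminium heatsink, 50 mm long (x), 40 mm wide (y), 25 mm high, 90 g, flat base down and fins up; may be absent (3 to 5 are present, all alike). Origin: centre of its underside, z up.
- sink4: Dark anodised finned aluminium heatsink, 50 mm long (x), 40 mm wide (y), 25 mm high, 90 g, flat base down and fins up; may be absent (3 to 5 are present, all alike). Origin: centre of its underside, z up.
- screwdriver: Bystander: yellow-handled screwdriver lying beyond the bar. Leave alone.
- fan: Bystander: black square 80 mm fan, 25 mm thick, lying beyond the bar. Leave alone.
- module: Bystander: green memory module 133 x 31 x 6 mm lying beyond the bar. Leave alone.
There are look-alikes about, which are no part of the job. Of the things like the spatula, leave any that is pink or purple; of the rest the smaller one is meant.

How it is judged:
By the outcome, as a careful person would: the job done as asked, in the order asked, and still so for the second after the job is handed in, with the robot touching nothing.
Of sink0, sink1, sink2, sink3, sink4 only 3 to 5 are there at a start; the rules pass over those that are not, and their reading is None.
At some moment in a run one of pot may be knocked a few centimetres aside while the robot is not near it.
Once in a run the grip may slacken for a moment while it holds something.
It also fails if it takes over 210 s, if anything falls off the work surface, if the arm or the gripper's body presses on something with over 40 N, if the wrist force passes 120 N, or if a joint passes its speed limit or range.

ROBOT

A 6-joint arm with a two-finger parallel gripper is mounted at the origin on the work surface. World frame = base frame: x ahead of the robot, y to its left, z up, the work surface at z = 0. Lengths are in m, angles in rad, forces in N, time in s.
With the tool pointing down it reaches from about 0.325 to 0.9 m from the base axis. Payload 6.1 kg.
Tool frame: the origin (TCP) lies midway between the tips of the shut fingers; the grasp point (between the pads) lies 19 mm behind it; z points along the fingers, y is the direction in which the jaws open and shut (so a half turn about z gives the same grasp; the last joint's range is limited). The gripper opens to 87 mm and grips with 3 to 60 N. Pads are 19 mm wide; open, the fingers measure 117 mm over their backs; the gripper's body (75 mm by 190 mm) begins 51 mm behind the grasp point.
Start: joints at [1.013, 0.22, 1.526, -0, 1.395, -0.126], TCP at [0.262, 0.568, 0.223] pointing down, gripper open.
Joint ranges: [-2.98, 2.98], [-0.91, 2.08], [0.09, 2.57], [-1.24, 4.39], [0.2, 2.65], [-2.68, 2.68]. Speed limits (rad/s): [2.57, 2.57, 3.01, 3.14, 3.14, 3.14].

INTERFACE

Orientations are given as a unit quaternion [x, y, z, w].
In Python, from workcell import sense, viewer, ticket gives the robot as it stands.
- The arm moves only by the tool servo_tool, never from a script. Its argument "targets" is a list of rows, each a list of 7 numbers: the shift along the tool's x, y, z in mm, then the turn, a rotation vector about the tool's x, y, z in rad, then the closure, from 0 (fully open) to 1 (shut). A call has 1 to 20 rows; each row shifts and turns the commanded pose from where the row before left it, along the tool's axes as they then stand; what a row does not reach is not made up. A row lasts 1/10 s, in which the tool goes at most 50 mm and 8.59 degrees, less where a joint would pass 70% of its speed; a pose out of reach is approached as far as the arm can. A call with a gripper value outside its range is refused whole. The fingers move at their own pace and stop on an object; "squeeze" is the grip in N (left out, the last holds). Time passes only in rows, so rows that do not move let the fingers close. It gives the time, the measured TCP pose, the force and the opening at its end, in the units of the state.
- sense(): the state, without advancing time (a new reading comes with each control period).
- viewer.grab_frame(name): name is "side" or "top"; returns a dict with "frame" (400x640x3 uint8, red, green, blue), "mtx" (3x3 intrinsics, pixels), "pose" (4x4, takes a point from camera to world coordinates). Camera axes: x right, y down, z forward; pixel columns grow to the right and rows downward; lengths in m; the calibration is good to about 2 mm. A picture is of the moment at which its call begins. There is no depth.
- ticket.hand_in(): hands the job in, once; it reports no verdict.
The state is a dict: "time": time; "joint_pos": joint angles; "joint_velocities": joint speeds; "joint_efforts": joint torques, N m; "ee_pos": TCP position; "eef_rot": TCP orientation; "force": force on the tool from outside, world axes, zero at the start; "moment": the same for the moment, N m; "gripper_width": finger opening in m.
Only numpy, scipy, OpenCV 4.12 (cv2) and the standard library are available. Lean on these libraries where they do the work, as an engineer would, in place of code of your own. Each camera call takes 0.05 s, during which the arm holds its last target.

## Working session

There is one attempt and no reset: what is moved stays moved. The work goes in short steps, Python scripts to look and compute and a tool call to move; the robot and the scene stay as the last step left them, time stands still between calls to the robot, and variables do not carry over. Pictures are saved under pics/ and viewed, and the job is handed in when it is done.

Besides the shell and the picture viewer there is one more tool, called after ">>>" in YAML: its name, and indented under it one key for each argument. servo_tool: Moves the arm, as the interface text tells. Its arguments: {"type":"object","properties":{"targets":{"type":"array"},"squeeze":{"type":"number"}},"required":["targets"]}

```bash
ls; mkdir -p pics; python3 - <<'E'
from workcell import sense, viewer
import cv2
s=sense();print(s)
for n in("side","top"):
    g=viewer.grab_frame(n);cv2.imwrite(f"pics/{n}0.png",g["frame"][:,:,::-1]);print(n,g["mtx"].round(2).tolist(),g["pose"].round(4).tolist())
E
```

```text
pics
{'time': 0.0, 'joint_pos': array([ 1.01287964e+00,  2.21230947e-01,  1.52759914e+00,  5.81601764e-08,
        1.39470666e+00, -1.26046587e-01]), 'joint_velocities': array([-2.07727684e-04, -1.86468438e-04,  1.23519449e-03, -1.91468875e-04,
       -3.14790138e-04,  6.09976144e-05]), 'joint_efforts': array([ 1.71636690e-03, -4.94610929e+01, -3.87384975e+01,  7.00790319e-02,
        5.69559750e-02, -1.57037794e-04]), 'ee_pos': array([0.2612494 , 0.56709902, 0.22144061]), 'eef_rot': array([ 2.14260762e-01,  9.76776014e-01, -9.15746914e-04, -3.26007024e-04]), 'force': array([ 0.35423496,  0.1806449 , -0.64307278]), 'moment': array([-0.08029888, -0.0082989 ,  0.0039906 ]), 'gripper_width': 0.08707710756492147}
side [[513.51, 0.0, 319.67], [0.0, 513.51, 197.41], [0.0, 0.0, 1.0]] [[0.6778, -0.4631, 0.571, -0.3688], [-0.7352, -0.4168, 0.5347, -0.704], [-0.0096, -0.7822, -0.623, 1.0842], [0.0, 0.0, 0.0, 1.0]]
top [[465.24, 0.0, 311.66], [0.0, 465.24, 196.98], [0.0, 0.0, 1.0]] [[0.0144, -0.9911, 0.1323, 0.3404], [-0.9999, -0.0134, 0.009, 0.1264], [-0.0071, -0.1324, -0.9912, 1.7145], [0.0, 0.0, 0.0, 1.0]]
```

View pics/side0.png

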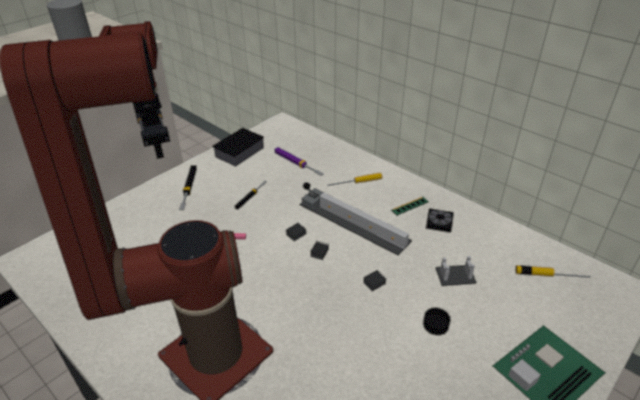

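View pics/top0.png

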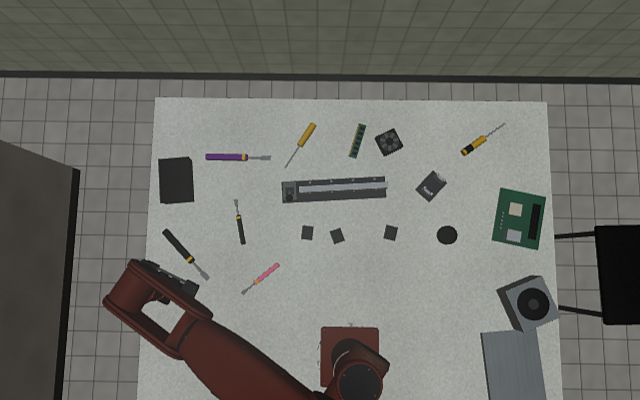

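```bash
cat > h.py <<'E'
from workcell import sense, viewer
import cv2, numpy as np
from scipy.spatial.transform import Rotation as R
def grab(n):
    g=viewer.grab_frame(n); return g
def ray(g,u,v,z):
    K,P=np.array(g["mtx"]),np.array(g["pose"])
    d=P[:3,:3]@np.linalg.inv(K)@np.array([u,v,1.]); o=P[:3,3]
    return o+d*(z-o[2])/d[2]
def proj(g,p):
    P=np.linalg.inv(np.array(g["pose"])); c=P[:3,:3]@np.array(p)+P[:3,3]
    q=np.array(g["mtx"])@c; return q[:2]/q[2]
def crop(g,name,u0,v0,u1,v1,s):
    f=g["frame"][v0:v1,u0:u1,::-1]
    cv2.imwrite(name,cv2.resize(f,None,fx=s,fy=s,interpolation=cv2.INTER_CUBIC))
def two(g1,p1,g2,p2):
    A=[];b=[]
    M=np.zeros((3,3));w=np.zeros(3)
    for g,p in((g1,p1),(g2,p2)):
        P=np.array(g["pose"]);d=P[:3,:3]@np.linalg.inv(np.array(g["mtx"]))@np.array([*p,1.]);d/=np.linalg.norm(d)
        Q=np.eye(3)-np.outer(d,d);M+=Q;w+=Q@P[:3,3]
    return np.linalg.solve(M,w)
E
python3 - <<'E'
from h import *
t=grab("top");crop(t,"pics/c1.png",150,110,350,260,4)
crop(t,"pics/c2.png",270,110,470,260,4)
s=grab("side");crop(s,"pics/c3.png",170,140,330,260,5)
crop(s,"pics/c4.png",290,180,490,330,4)
E
```

```text
(no output)
```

View pics/c1.png

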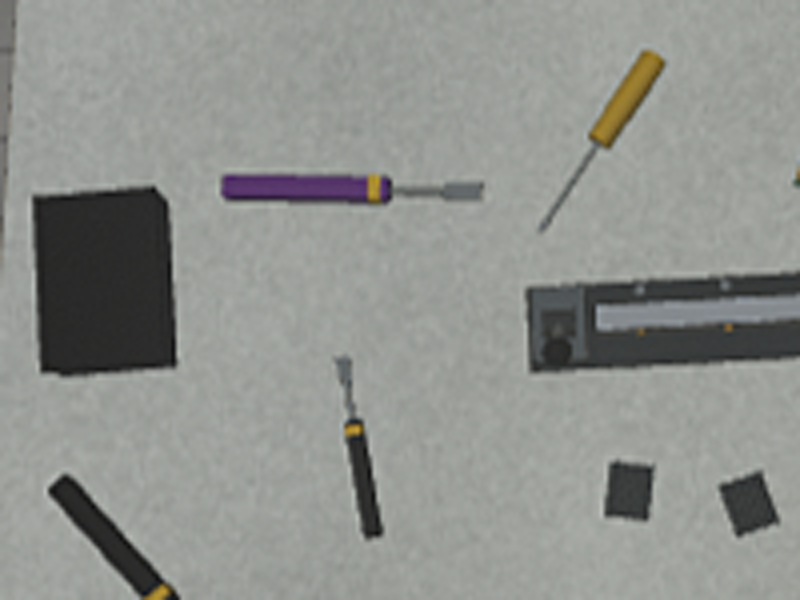

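View pics/c2.png

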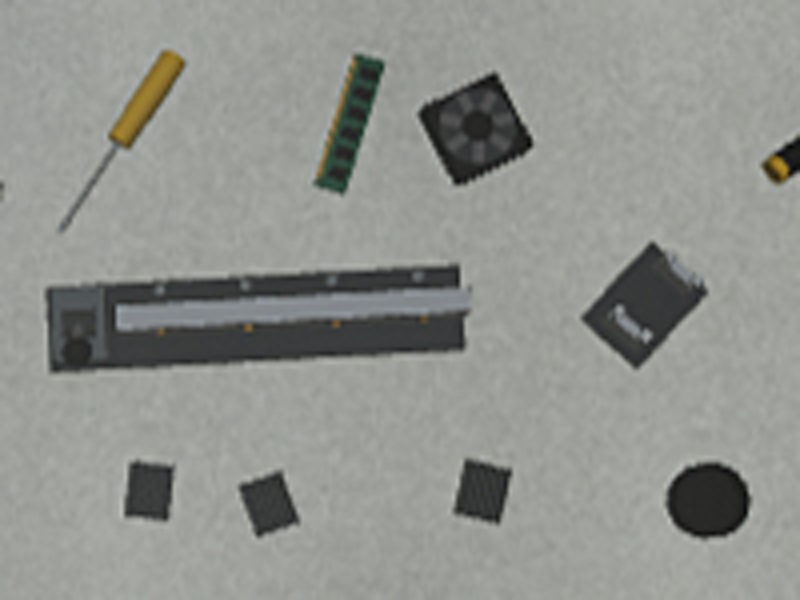

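View pics/c3.png

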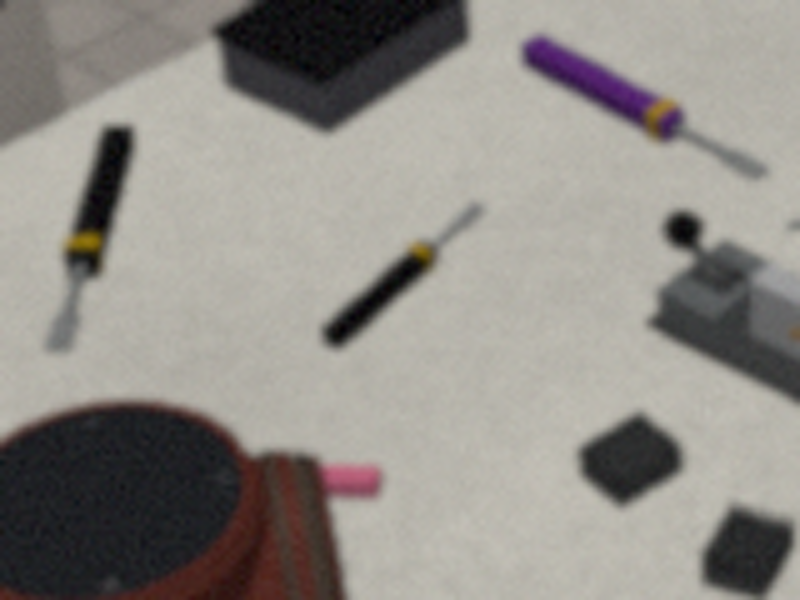

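View pics/c4.png

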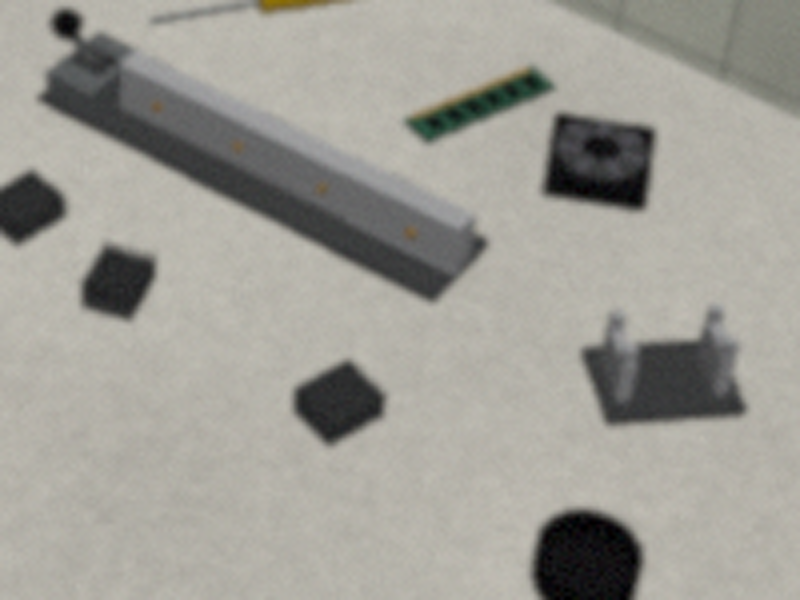

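```bash
cat > meas.py <<'E'
from h import *
def blobs(g,thr,win,z,amin=60,amax=2000):
    u0,v0,u1,v1=win
    m=cv2.resize(g["frame"][v0:v1,u0:u1],None,fx=4,fy=4,interpolation=cv2.INTER_CUBIC)
    m=cv2.cvtColor(m,cv2.COLOR_RGB2GRAY); b=(m<thr).astype(np.uint8)
    cs,_=cv2.findContours(b,cv2.RETR_EXTERNAL,cv2.CHAIN_APPROX_NONE)
    out=[]
    for c in cs:
        a=cv2.contourArea(c)/16
        if a<amin or a>amax: continue
        f=lambda q:np.array([u0+(q[0]+.5)/4-.5,v0+(q[1]+.5)/4-.5])
        r=cv2.minAreaRect(c); px=f(r[0])
        bx=[ray(g,*f(q),z) for q in cv2.boxPoints(r)]
        e1,e2=bx[1]-bx[0],bx[2]-bx[1]
        L=max((e1,e2),key=np.linalg.norm)
        ce=np.mean(bx,0)
        out.append((px.round(1),ce.round(4),np.linalg.norm(e1).round(4),np.linalg.norm(e2).round(4),round(float(np.degrees(np.arctan2(L[1],L[0]))),1),round(a)))
    return out
E
python3 - <<'E'
from meas import *
t=grab("top")
for w,z in(((285,212,475,262),.025),((225,190,255,250),.016)):
    for o in blobs(t,110,w,z):print(*o)
print(cv2.cvtColor(t["frame"],cv2.COLOR_RGB2GRAY)[232,296:318])
f=lambda x,y,u0,v0:(u0+(x+.5)/4-.5,v0+(y+.5)/4-.5)
# bar top corners
for p in((116,304),(116,331),(470,288),(470,312)): print("bar",ray(t,*f(*p,270,110),.055).round(4))
for p in((48,288),(51,372),(459,265),(464,348)): print("plate",ray(t,*f(*p,270,110),.008).round(4))
print("tip",ray(t,*f(343,357,150,110),.008),"end",ray(t,*f(374,537,150,110),.016))
for p in((583,318),(653,242),(707,290),(637,367)): print("rest",ray(t,*f(*p,270,110),.008).round(4))
for p in((668,258),(697,286),(612,307),(650,340)): print("fork",ray(t,*f(*p,270,110),.059).round(4))
E
```

```text
[336.8 235.6] [0.4262 0.0487 0.025 ] 0.042 0.0509 -159.6 150
[446.6 234.7] [ 0.435  -0.3484  0.025 ] 0.0765 0.068 -85.6 309
[306.9 232.2] [0.4367 0.1571 0.025 ] 0.0507 0.0418 -5.4 146
[390.2 232.4] [ 0.4403 -0.1448  0.025 ] 0.0517 0.0443 -13.3 162
[239.  221.7] [0.4725 0.4067 0.016 ] 0.0201 0.1678 -167.8 156
[166 161 165 172 177 153  68  57  60  59  62  58  63  59  60  56  54 163
 166 163 162 158]
bar [0.6026 0.1891 0.055 ]
bar [0.578  0.1887 0.055 ]
bar [ 0.6215 -0.1302  0.055 ]
bar [ 0.5995 -0.13    0.055 ]
plate [0.6242 0.2544 0.008 ]
plate [0.5456 0.2498 0.008 ]
plate [ 0.651  -0.1274  0.008 ]
plate [ 0.5731 -0.1315  0.008 ]
tip [0.55724242 0.42424002 0.008     ] end [0.39158601 0.38864495 0.016     ]
rest [ 0.6027 -0.2418  0.008 ]
rest [ 0.6751 -0.3079  0.008 ]
rest [ 0.6304 -0.3569  0.008 ]
rest [ 0.5576 -0.2908  0.008 ]
fork [ 0.6506 -0.3081  0.059 ]
fork [ 0.6253 -0.3336  0.059 ]
fork [ 0.6052 -0.2569  0.059 ]
fork [ 0.5757 -0.2904  0.059 ]
```

```bash
python3 - <<'E'
from h import *
s=grab("side");crop(s,"pics/c5.png",425,245,485,290,13)
t=grab("top");crop(t,"pics/c6.png",405,160,465,205,13)
E
```

```text
(no output)
```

View pics/c5.png

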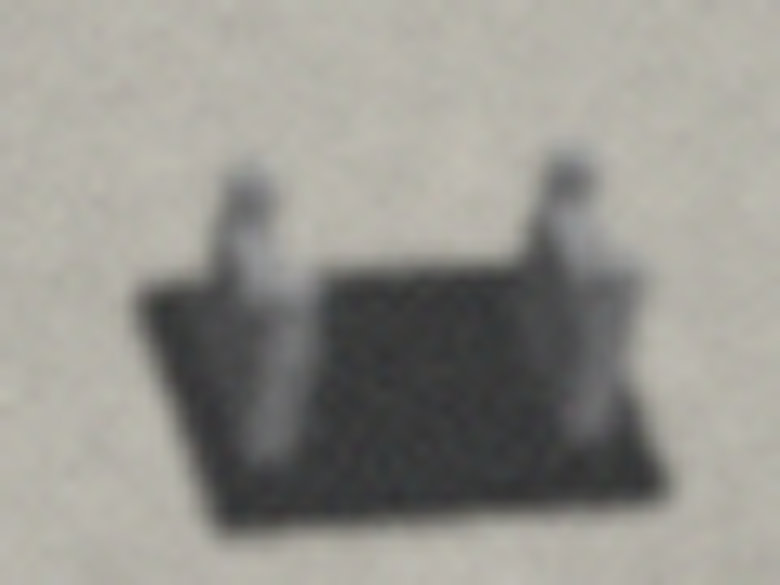

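View pics/c6.png

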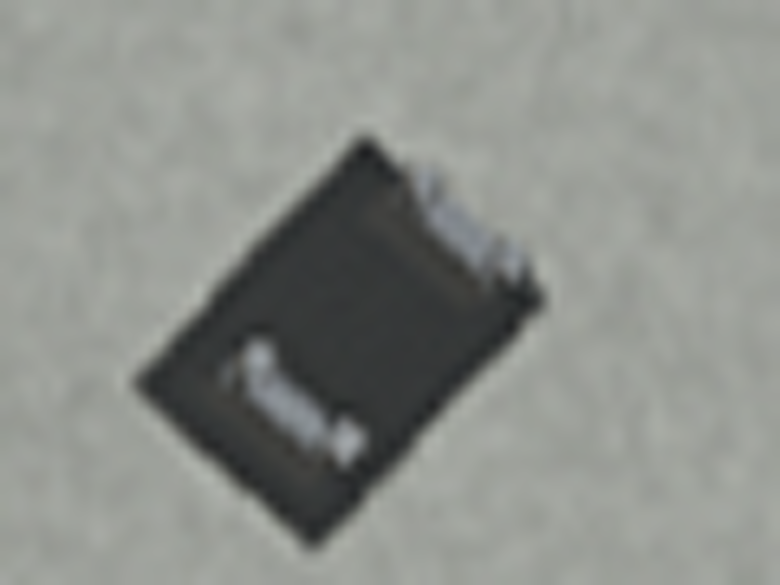

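```bash
cat > plan.py <<'E'
from h import *
def down(yaw_y,tilt=0.):
    """tool pointing down, tool y at yaw_y deg; then tilt blade (tool +/-x side) down about tool y"""
    y=np.array([np.cos(np.radians(yaw_y)),np.sin(np.radians(yaw_y)),0]);z=np.array([0,0,-1.]);x=np.cross(y,z)
    return R.from_matrix(np.c_[x,y,z])*R.from_rotvec([0,np.radians(tilt),0])
def plan(pos,rot):
    s=sense();p=s["ee_pos"];q=R.from_quat(s["eef_rot"])
    rv=(q.inv()*rot).as_rotvec()
    d1=rot.inv().apply(np.array(pos)-p)*1e3; d0=q.inv().apply(np.array(pos)-p)*1e3
    print("t",round(s["time"],2),"pos",p.round(4),"F",s["force"].round(1),"w",round(s["gripper_width"],4))
    print("rotvec",rv.round(3),"deg",round(np.degrees(np.linalg.norm(rv)),1),"| shift if rot first",d1.round(1),"| shift now",d0.round(1),"j",s["joint_pos"].round(2))
E
python3 - <<'E'
from plan import *
plan([.4443,.4003,.10],down(102.1)); print(down(102.1).as_matrix().round(2))
E
```

```text
t 0.35 pos [0.2615 0.5675 0.2223] F [-0.4 -0.7 -0.2] w 0.0872
rotvec [-0.    -0.    -0.643] deg 36.8 | shift if rot first [-143.7 -201.8  122.3] | shift now [-236.   -75.3  122.3] j [ 1.01  0.22  1.53 -0.    1.39 -0.13]
[[-0.98 -0.21  0.  ]
 [-0.21  0.98  0.  ]
 [-0.    0.   -1.  ]]
```

>>> servo_tool:
  targets:
    - [0,0,0,0,0,-0.129,0]
    - [0,0,0,0,0,-0.129,0]
    - [0,0,0,0,0,-0.129,0]
    - [0,0,0,0,0,-0.128,0]
    - [0,0,0,0,0,-0.128,0]
    - [-24,-34,0,0,0,0,0]
    - [-24,-34,0,0,0,0,0]
    - [-24,-34,12,0,0,0,0]
    - [-24,-34,24,0,0,0,0]
    - [-24,-33,30,0,0,0,0]
    - [-24,-33,30,0,0,0,0]
    - [0,0,26,0,0,0,0]
    - [0,0,0,0,0,0,0]
    - [0,0,0,0,0,0,0]
    - [0,0,0,0,0,0,0]
  squeeze: 40

```text
time: 1.85
ee_pos: [0.4444, 0.4024, 0.1033]
eef_rot: [-0.106, 0.994, 0.001, 0.001]
force: [-0.1, -0.1, 0.3]
gripper_width: 0.087
```

```bash
python3 - <<'E'
from plan import *
plan([.4443,.4003,.003],down(102.1))
s=grab("side");t=grab("top");cv2.imwrite("pics/s1.png",s["frame"][:,:,::-1]);cv2.imwrite("pics/t1.png",t["frame"][:,:,::-1])
E
```

```text
t 1.85 pos [0.4444 0.4024 0.1033] F [-0.1 -0.1  0.3] w 0.087
rotvec [0.001 0.003 0.001] deg 0.2 | shift if rot first [  0.6  -2.  100.3] | shift now [  0.8  -2.2 100.3] j [ 0.6   0.27  1.7   0.    1.17 -1.18]
```

View pics/s1.png

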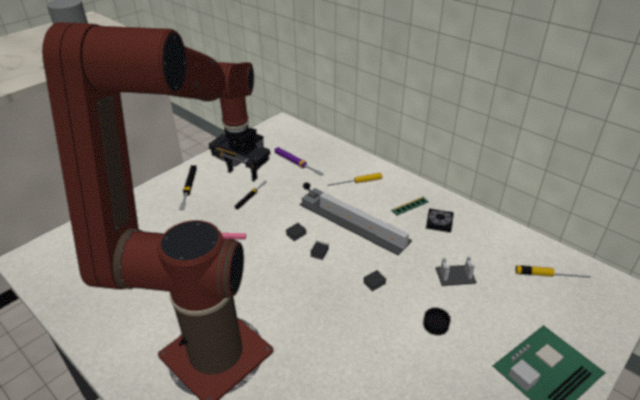

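View pics/t1.png

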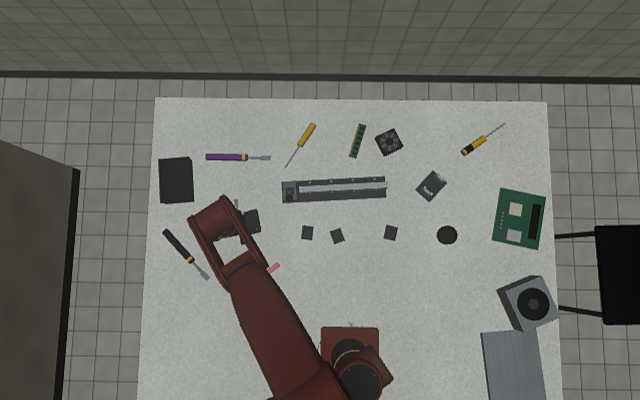

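>>> servo_tool:
  targets:
    - [0,-2,20,0,0,0,0]
    - [0,0,20,0,0,0,0]
    - [0,0,20,0,0,0,0]
    - [0,0,10,0,0,0,0]
    - [0,0,0,0,0,0,0]
    - [0,0,0,0,0,0,0]

```text
time: 2.55
ee_pos: [0.4448, 0.3997, 0.0324]
eef_rot: [-0.106, 0.994, 0.0, 0.001]
force: [0.3, 0.3, -0.4]
gripper_width: 0.0871
```

```bash
python3 - <<'E'
from plan import *
plan([.4443,.4003,.003],down(102.1))
s=grab("side");crop(s,"pics/c7.png",190,120,310,210,6)
E
```

```text
t 2.55 pos [0.4448 0.3997 0.0324] F [ 0.3  0.3 -0.4] w 0.0871
rotvec [0.001 0.001 0.   ] deg 0.1 | shift if rot first [ 0.4  0.7 29.4] | shift now [ 0.4  0.7 29.4] j [ 0.6   0.36  1.74  0.    1.04 -1.18]
```

View pics/c7.png

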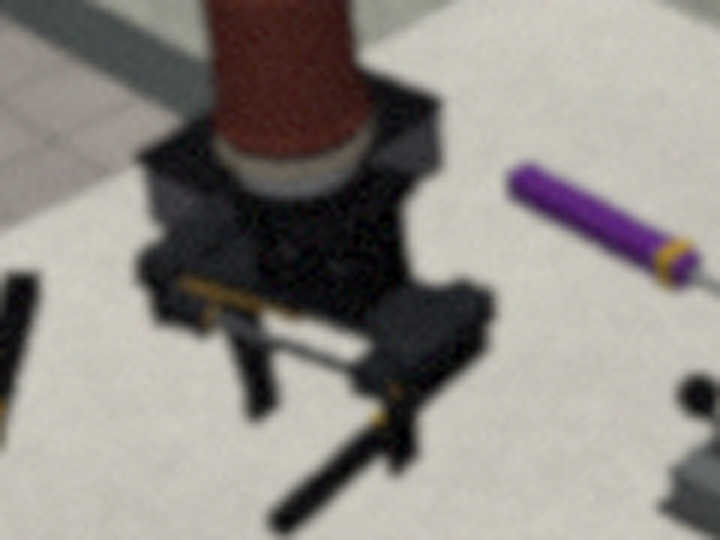

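>>> servo_tool:
  targets:
    - [0,0,10,0,0,0,0]
    - [0,0,10,0,0,0,0]
    - [0,0,5,0,0,0,0]
    - [0,0,4,0,0,0,0]
    - [0,0,0,0,0,0,0]
    - [0,0,0,0,0,0,0]

```text
time: 3.2
ee_pos: [0.4444, 0.399, 0.0022]
eef_rot: [-0.105, 0.994, -0.0, -0.0]
force: [-0.0, -0.1, -0.1]
gripper_width: 0.0874
```

>>> servo_tool:
  targets:
    - [0,0,0,0,0,0,0.6]
    - [0,0,0,0,0,0,0.75]
    - [0,0,0,0,0,0,1]
    - [0,0,0,0,0,0,1]
    - [0,0,0,0,0,0,1]
    - [0,0,0,0,0,0,1]
    - [0,0,0,0,0,0,1]
    - [0,0,0,0,0,0,1]
    - [0,0,0,0,0,0,1]
    - [0,0,0,0,0,0,1]
  squeeze: 40

```text
time: 4.2
ee_pos: [0.4443, 0.399, 0.0023]
eef_rot: [-0.105, 0.994, -0.0, -0.0]
force: [0.2, 0.1, 0.7]
gripper_width: 0.0154
```

>>> servo_tool:
  targets:
    - [0,0,-15,0,0,0,1]
    - [0,0,-25,0,0,0,1]
    - [0,0,-35,0,0,0,1]
    - [0,0,-35,0,0,0,1]
    - [0,0,-35,0,0,0,1]
    - [0,0,-20,0,0,0,1]
    - [0,0,0,0,0,0,1]
    - [0,0,0,0,0,0,1]

```text
time: 5.0
ee_pos: [0.4444, 0.3991, 0.1679]
eef_rot: [-0.105, 0.994, 0.0, 0.0]
force: [-0.2, -0.3, -0.2]
gripper_width: 0.0156
```

```bash
python3 - <<'E'
from plan import *
from meas import *
t=grab("top")
for o in blobs(t,110,(400,205,475,275),.03):print(*o)
s=grab("side");crop(s,"pics/c8.png",180,90,320,195,5)
crop(t,"pics/c9.png",180,150,320,255,5)
plan([.3,-.24,.20],down(-39+90,0))
E
```

```text
[446.6 234.7] [ 0.4347 -0.347   0.03  ] 0.0762 0.0677 -85.8 306
t 5.1 pos [0.4434 0.3984 0.1657] F [-0.6  0.3 -0.8] w 0.015
rotvec [-0.002 -0.002  0.892] deg 51.1 | shift if rot first [-290.3 -586.3  -34.3] | shift now [ 274.1 -594.2  -33. ] j [ 0.6   0.2   1.66 -0.    1.28 -1.18]
```

View pics/c8.png

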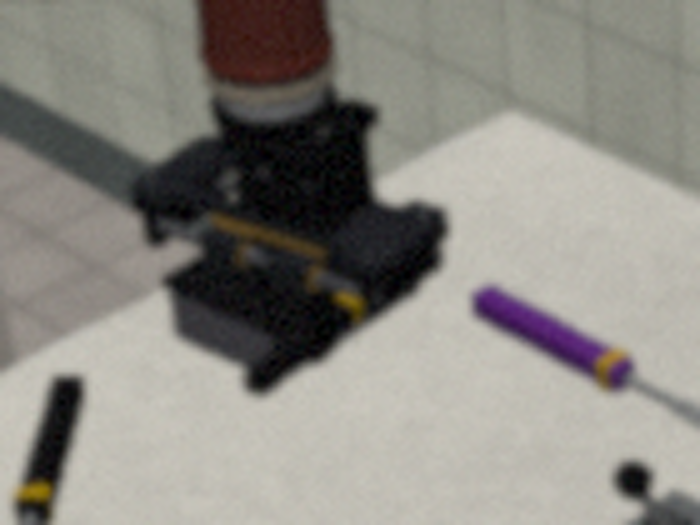

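View pics/c9.png

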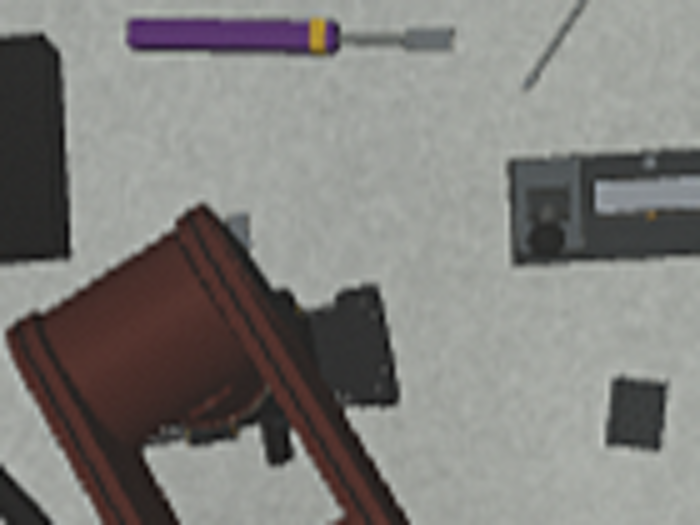

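```bash
cat >> plan.py <<'E'
TIP=np.array([-.115,0,-.0058])
def tcp_for_tip(tip,psi,tilt):
    r=down(psi+90,tilt); return np.array(tip)-r.apply(TIP), r
def tipnow():
    s=sense();return s["ee_pos"]+R.from_quat(s["eef_rot"]).apply(TIP)
E
python3 - <<'E'
from plan import *
p,r=tcp_for_tip([.436,-.351,.09],-38.8,45);print(p)
plan(p,r)
p0=p.copy();p0[2]=.18
plan(p0,down(51.2,0))
E
```

```text
[ 0.36943012 -0.29747644  0.16721606]
t 5.1 pos [0.4434 0.3984 0.1657] F [-0.6  0.3 -0.8] w 0.015
rotvec [-0.35  0.73  0.84] deg 66.9 | shift if rot first [-266.5 -588.6 -268.6] | shift now [ 2.182e+02 -6.649e+02 -3.000e-01] j [ 0.6   0.2   1.66 -0.    1.28 -1.18]
t 5.1 pos [0.4434 0.3984 0.1657] F [-0.6  0.3 -0.8] w 0.015
rotvec [-0.002 -0.002  0.888] deg 50.9 | shift if rot first [-378.4 -588.6  -14.3] | shift now [ 218.2 -664.9  -13.1] j [ 0.6   0.2   1.66 -0.    1.28 -1.18]
```

>>> servo_tool:
  targets:
    - [0,0,-10,0,0,0.111,1]
    - [0,0,-10,0,0,0.111,1]
    - [0,0,0,0,0,0.111,1]
    - [0,0,0,0,0,0.111,1]
    - [0,0,0,0,0,0.111,1]
    - [0,0,0,0,0,0.111,1]
    - [0,0,0,0,0,0.111,1]
    - [0,0,0,0,0,0.111,1]

```text
time: 5.9
ee_pos: [0.4433, 0.3983, 0.185]
eef_rot: [0.334, 0.943, -0.002, -0.001]
force: [0.4, -0.1, -0.5]
gripper_width: 0.0156
```

>>> servo_tool:
  targets:
    - [-10,-16,0,0,0,0,1]
    - [-20,-31,0,0,0,0,1]
    - [-20,-31,0,0,0,0,1]
    - [-20,-31,0,0,0,0,1]
    - [-20,-31,0,0,0,0,1]
    - [-20,-31,0,0,0,0,1]
    - [-20,-31,0,0,0,0,1]
    - [-20,-31,0,0,0,0,1]
    - [-20,-31,0,0,0,0,1]
    - [-20,-31,0,0,0,0,1]
    - [-20,-31,0,0,0,0,1]
    - [-20,-31,0,0,0,0,1]
    - [-20,-31,0,0,0,0,1]
    - [-20,-31,0,0,0,0,1]
    - [-20,-31,0,0,0,0,1]
    - [-20,-31,0,0,0,0,1]
    - [-20,-31,0,0,0,0,1]
    - [-20,-31,0,0,0,0,1]
    - [-20,-31,0,0,0,0,1]
    - [-8,-15,0,0,0,0,1]

```text
time: 7.9
ee_pos: [0.3689, -0.2987, 0.1857]
eef_rot: [0.333, 0.943, 0.0, -0.001]
force: [0.3, -0.4, -0.6]
gripper_width: 0.0157
```

```bash
python3 - <<'E'
from plan import *
p,r=tcp_for_tip([.436,-.351,.12],-38.8,45);print(p)
plan(p,r);print(tipnow())
E
```

```text
[ 0.36943012 -0.29747644  0.19721606]
t 7.9 pos [ 0.3689 -0.2987  0.1857] F [ 0.3 -0.4 -0.6] w 0.0157
rotvec [ 0.001  0.783 -0.002] deg 44.8 | shift if rot first [ 8.4  1.3 -7.9] | shift now [  0.4   1.3 -11.5] j [-0.85 -0.11  1.95 -0.    1.31 -1.74]
[ 0.45837213 -0.37095568  0.19116589]
```

>>> servo_tool:
  targets:
    - [0,1,-12,0,0,0,1]
    - [0,0,0,0,0.131,0,1]
    - [0,0,0,0,0.131,0,1]
    - [0,0,0,0,0.131,0,1]
    - [0,0,0,0,0.131,0,1]
    - [0,0,0,0,0.131,0,1]
    - [0,0,0,0,0.13,0,1]
    - [0,0,0,0,0,0,1]
    - [0,0,0,0,0,0,1]

```text
time: 8.8
ee_pos: [0.371, -0.2949, 0.1982]
eef_rot: [0.306, 0.872, 0.127, -0.361]
force: [-0.1, 0.8, -0.0]
gripper_width: 0.0154
```

```bash
python3 - <<'E'
from plan import *
p,r=tcp_for_tip([.436,-.351,.06],-38.8,45);print(p)
plan(p,r);print(tipnow())
s=grab("side");cv2.imwrite("pics/s2.png",s["frame"][:,:,::-1])
t=grab("top");crop(t,"pics/t2.png",350,180,490,285,5)
print(proj(s,tipnow()),proj(t,tipnow()))
E
```

```text
[ 0.36943012 -0.29747644  0.13721606]
t 8.8 pos [ 0.371  -0.2949  0.1982] F [-0.1  0.8 -0. ] w 0.0154
rotvec [-0.001 -0.001  0.001] deg 0.1 | shift if rot first [-43.4  -3.   42.8] | shift now [-43.4  -3.   42.8] j [-0.78  0.54  1.36 -0.08  2.03 -1.68]
[ 0.43763491 -0.34825993  0.12090793]
[441.21753079 291.78922712] [455.05018682 232.20770085]
```

View pics/s2.png

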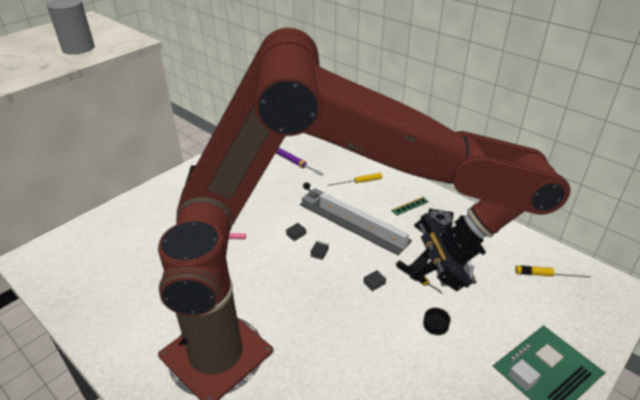

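View pics/t2.png

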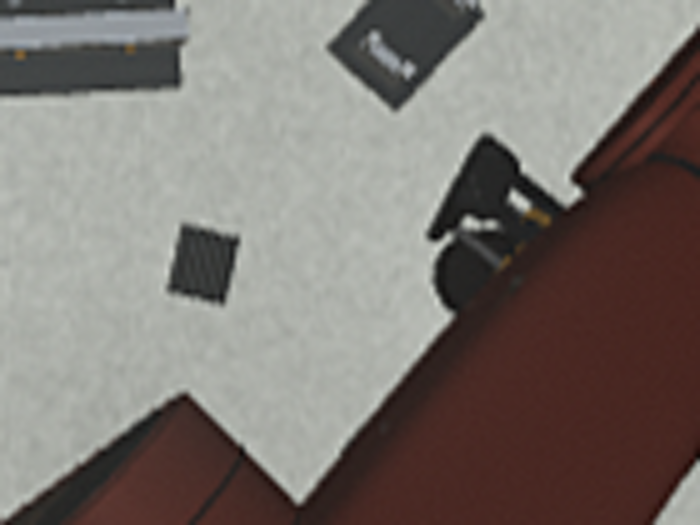

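>>> servo_tool:
  targets:
    - [-9,-1,9,0,0,0,1]
    - [-12,-1,12,0,0,0,1]
    - [-12,-1,12,0,0,0,1]
    - [-10,0,10,0,0,0,1]
    - [0,0,0,0,0,0,1]
    - [0,0,0,0,0,0,1]

```text
time: 9.5
ee_pos: [0.3686, -0.2982, 0.1379]
eef_rot: [0.307, 0.871, 0.127, -0.362]
force: [-0.4, 0.0, -0.6]
gripper_width: 0.0153
```

```bash
python3 - <<'E'
from plan import *
p,r=tcp_for_tip([.436,-.351,.010],-38.8,45);print(p)
plan(p,r);print(tipnow())
s=grab("side");crop(s,"pics/s3.png",390,270,490,345,8)
print(proj(s,tipnow()),proj(s,[.436,-.351,.03]))
E
```

```text
[ 0.36943012 -0.29747644  0.08721606]
t 9.5 pos [ 0.3686 -0.2982  0.1379] F [-0.4  0.  -0.6] w 0.0153
rotvec [-0.    -0.001  0.   ] deg 0.1 | shift if rot first [-36.    1.1  35.7] | shift now [-36.1   1.1  35.6] j [-0.79  0.6   1.39 -0.08  1.93 -1.68]
[ 0.4350626  -0.35157364  0.06059095]
[438.08919128 309.70823986] [436.19411899 317.33665202]
```

View pics/s3.png

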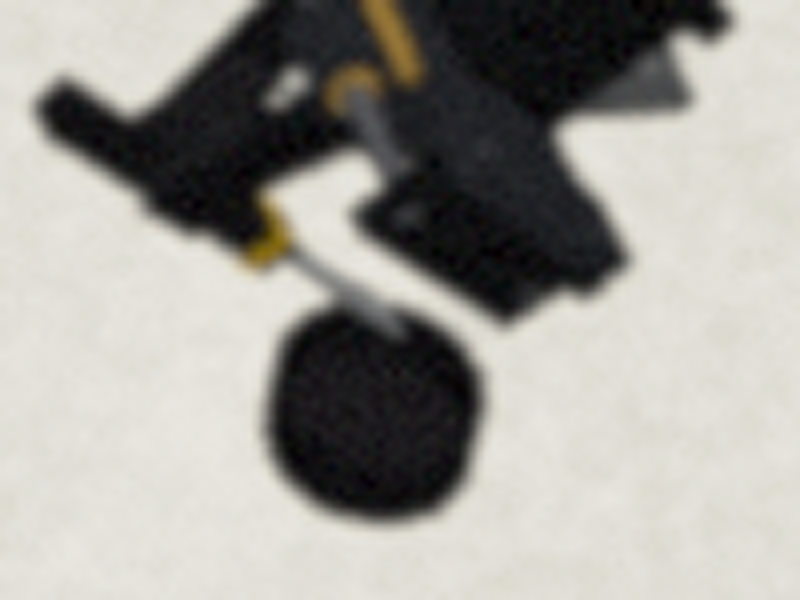

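>>> servo_tool:
  targets:
    - [-9,0,9,0,0,0,1]
    - [-9,0.5,9,0,0,0,1]
    - [-9,0.5,9,0,0,0,1]
    - [-5,0,5,0,0,0,1]
    - [-3,0,3,0,0,0,1]
    - [0,0,0,0,0,0,1]
    - [0,0,0,0,0,0,1]

```text
time: 10.25
ee_pos: [0.3697, -0.2978, 0.0892]
eef_rot: [0.307, 0.872, 0.127, -0.361]
force: [-0.7, -0.2, -0.7]
gripper_width: 0.0155
```

```bash
python3 - <<'E'
from plan import *
p,r=tcp_for_tip([.436,-.351,.010],-38.8,45)
plan(p,r);print(tipnow())
s=grab("side");crop(s,"pics/s4.png",390,270,490,345,8)
E
```

```text
t 10.25 pos [ 0.3697 -0.2978  0.0892] F [-0.7 -0.2 -0.7] w 0.0155
rotvec [-0.     0.001  0.   ] deg 0.0 | shift if rot first [-1.1  0.1  1.7] | shift now [-1.1  0.1  1.7] j [-0.79  0.66  1.4  -0.08  1.86 -1.67]
[ 0.43628719 -0.35134601  0.0120218 ]
```

View pics/s4.png

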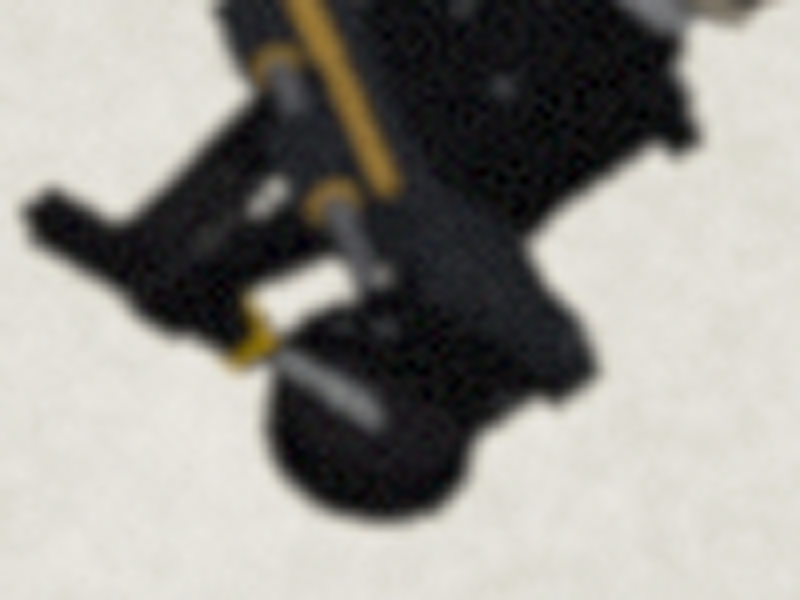

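>>> servo_tool:
  targets:
    - [-2,0,2,0,0,0,1]
    - [0,0,0,0,0,0,1]
    - [0,0,0,0,0,0,1]
    - [0,0,0,0,0,0,1]

```text
time: 10.7
ee_pos: [0.3696, -0.2977, 0.0863]
eef_rot: [0.307, 0.872, 0.127, -0.361]
force: [-0.0, 0.6, -0.8]
gripper_width: 0.0158
```

>>> servo_tool:
  targets:
    - [6,0,-6,0,0,0,1]
    - [14,0,-14,0,0,0,1]
    - [18,0,-18,0,0,0,1]
    - [18,0,-18,0,0,0,1]
    - [18,0,-18,0,0,0,1]
    - [18,0,-18,0,0,0,1]
    - [0,0,0,0,0,0,1]
    - [0,0,0,0,0,0,1]

```text
time: 11.5
ee_pos: [0.3699, -0.298, 0.2176]
eef_rot: [0.307, 0.872, 0.126, -0.359]
force: [-0.7, -0.7, -0.8]
gripper_width: 0.0153
```

```bash
python3 - <<'E'
from plan import *
# bar start: bar y=+150
c=np.array([.6004,.0295]);bx=np.array([.998,.0633]);by=np.array([-.0633,.998])
st=c+.148*by; print(st)
p,r=tcp_for_tip([*st,.10],3.6,45);print(p)
plan(p,r);print(tipnow())
s=grab("side");crop(s,"pics/s5.png",360,200,500,305,5)
t=grab("top");print(proj(s,tipnow()))
g=sense()
# world vertical-turn in tool frame
E
```

```text
[0.5910316 0.177204 ]
[0.50578165 0.17184053 0.17721606]
t 11.5 pos [ 0.3699 -0.298   0.2176] F [-0.7 -0.7 -0.8] w 0.0153
rotvec [ 0.522  0.003 -0.524] deg 42.4 | shift if rot first [-145.3  460.4  -88.1] | shift now [105.3 451.4 161.3] j [-0.79  0.52  1.35 -0.09  2.05 -1.69]
[ 0.43672585 -0.35171843  0.14073301]
[442.01086035 288.65937939]
```

View pics/s5.png

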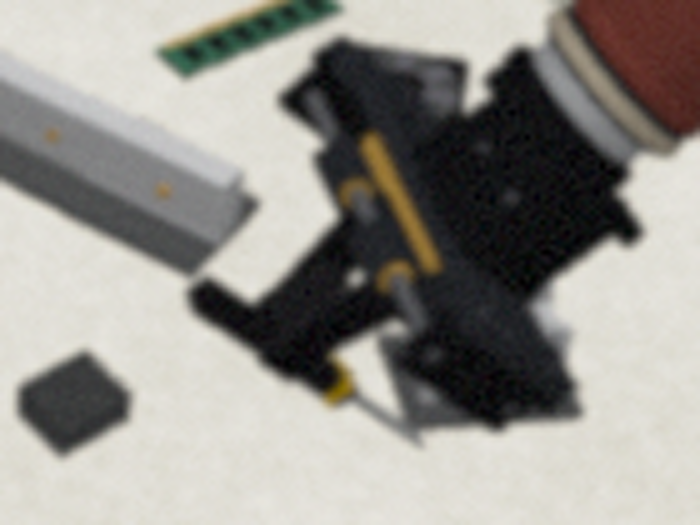

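>>> servo_tool:
  targets:
    - [0,0,0,0.087,0,-0.0873,1]
    - [0,0,0,0.087,0,-0.0873,1]
    - [0,0,0,0.087,0,-0.0873,1]
    - [0,0,0,0.087,0,-0.0873,1]
    - [0,0,0,0.087,0,-0.0873,1]
    - [0,0,0,0.087,0,-0.0873,1]
    - [0,0,0,0,0,0,1]

```text
time: 12.3
ee_pos: [0.3693, -0.2956, 0.2152]
eef_rot: [-0.032, 0.923, -0.011, -0.383]
force: [1.2, -1.0, -0.6]
gripper_width: 0.0156
```

>>> servo_tool:
  targets:
    - [-4,14,-2,0,0,0,1]
    - [-9,28,-5,0,0,0,1]
    - [-9,28,-5,0,0,0,1]
    - [-9,28,-5,0,0,0,1]
    - [-9,28,-5,0,0,0,1]
    - [-9,28,-5,0,0,0,1]
    - [-9,28,-5,0,0,0,1]
    - [-9,28,-5,0,0,0,1]
    - [-9,28,-6,0,0,0,1]
    - [-9,28,-6,0,0,0,1]
    - [-9,28,-6,0,0,0,1]
    - [-9,28,-6,0,0,0,1]
    - [-9,28,-6,0,0,0,1]
    - [-9,28,-6,0,0,0,1]
    - [-9,28,-6,0,0,0,1]
    - [-9,28,-6,0,0,0,1]
    - [-6,20,-4,0,0,0,1]
    - [0,6,0,0,0,0,1]
    - [0,0,0,0,0,0,1]
    - [0,0,0,0,0,0,1]

```text
time: 14.3
ee_pos: [0.5057, 0.1709, 0.1771]
eef_rot: [-0.028, 0.923, -0.012, -0.383]
force: [1.0, 0.3, -0.6]
gripper_width: 0.0154
```

```bash
python3 - <<'E'
from plan import *
st=[.5910,.1772]
p,r=tcp_for_tip([*st,.06],3.6,45);print(p)
plan(p,r);print(tipnow())
s=grab("side");cv2.imwrite("pics/s6.png",s["frame"][:,:,::-1]);crop(s,"pics/s7.png",250,140,370,230,6)
t=grab("top");crop(t,"pics/t6.png",250,140,370,230,6);print(proj(s,tipnow()),proj(t,tipnow()))
E
```

```text
[0.50575005 0.17183653 0.13721606]
t 14.3 pos [0.5057 0.1709 0.1771] F [ 1.   0.3 -0.6] w 0.0154
rotvec [ 0.001 -0.    -0.001] deg 0.1 | shift if rot first [-28.3   0.9  28.1] | shift now [-28.3   0.9  28.1] j [ 0.14  0.68  1.19  0.06  2.05 -1.48]
[0.59091134 0.17613237 0.09981793]
[323.83453576 184.34016583] [301.87285413 186.88793202]
```

View pics/s7.png

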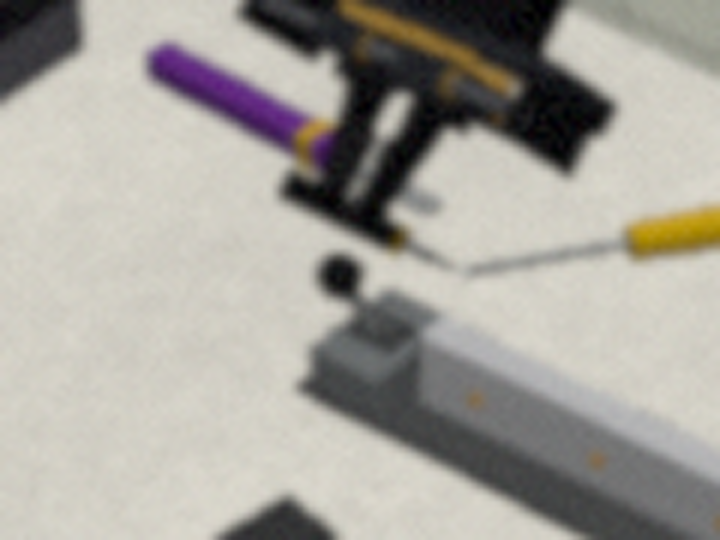

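View pics/t6.png

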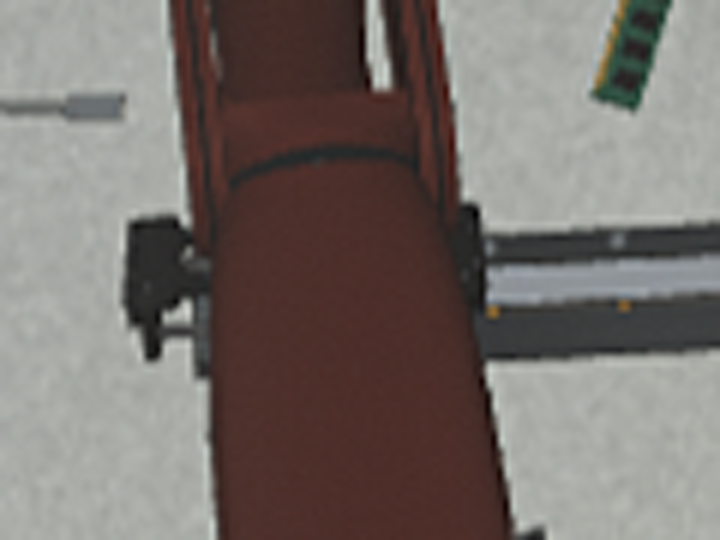

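>>> servo_tool:
  targets:
    - [-8,1,8,0,0,0,1]
    - [-10,0,10,0,0,0,1]
    - [-6,0,6,0,0,0,1]
    - [-3,0,3,0,0,0,1]
    - [0,0,0,0,0,0,1]
    - [0,0,0,0,0,0,1]

```text
time: 15.0
ee_pos: [0.5058, 0.1729, 0.139]
eef_rot: [-0.029, 0.924, -0.012, -0.382]
force: [0.1, 0.7, -1.7]
gripper_width: 0.0155
```

```bash
python3 - <<'E'
from plan import *
print(tipnow(),sense()["force"])
s=grab("side");crop(s,"pics/s8.png",290,170,370,230,10)
print(proj(s,tipnow()))
c=np.array([.6004,.0295]);bx=np.array([.998,.0633]);by=np.array([-.0633,.998])
for a in(-1,1):
  for b in(-1,1): print(a,b,proj(s,[*(c+bx*.011*a+by*.16*b),.055]))
E
```

```text
[0.59111919 0.17833786 0.06184278] [ 0.07736885  0.73140779 -1.66281405]
[323.37139315 193.36405298]
-1 -1 [403.48799549 237.70283757]
-1 1 [318.56016923 195.55999144]
1 -1 [407.45374223 233.70324933]
1 1 [322.82283926 192.27553511]
```

View pics/s8.png

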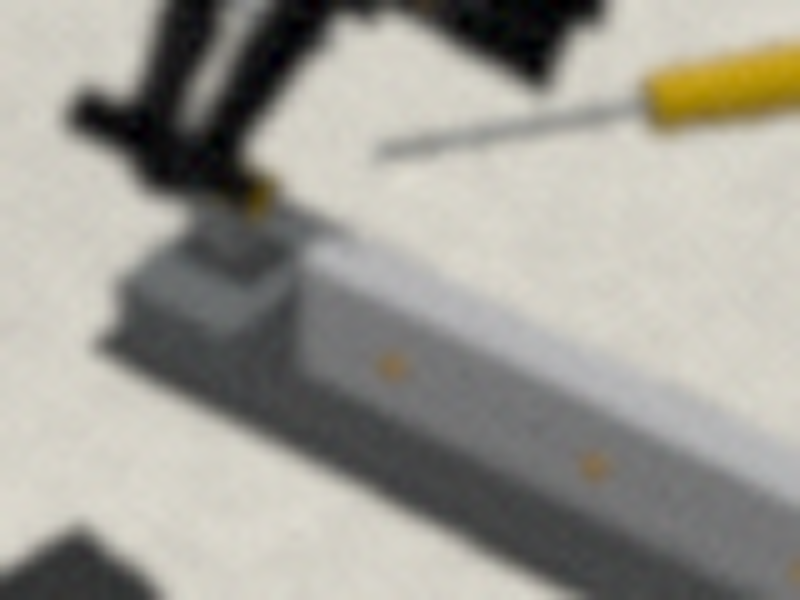

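>>> servo_tool:
  targets:
    - [-0.7,-1,0.7,0,0,0,1]
    - [-0.7,0,0.7,0,0,0,1]
    - [-0.7,0,0.7,0,0,0,1]
    - [-0.7,0,0.7,0,0,0,1]
    - [0,0,0,0,0,0,1]
    - [0,0,0,0,0,0,1]

```text
time: 15.65
ee_pos: [0.5058, 0.1719, 0.135]
eef_rot: [-0.029, 0.924, -0.012, -0.382]
force: [0.3, -0.1, -0.2]
gripper_width: 0.0153
```

>>> servo_tool:
  targets:
    - [-0.7,0,0.7,0,0,0,1]
    - [0,0,0,0,0,0,1]
    - [0,0,0,0,0,0,1]

```text
time: 15.95
ee_pos: [0.5059, 0.1719, 0.1341]
eef_rot: [-0.029, 0.924, -0.012, -0.382]
force: [-0.4, 0.3, -0.1]
gripper_width: 0.0157
```

>>> servo_tool:
  targets:
    - [-0.7,0,0.7,0,0,0,1]
    - [0,0,0,0,0,0,1]
    - [0,0,0,0,0,0,1]

```text
time: 16.25
ee_pos: [0.5058, 0.1719, 0.1334]
eef_rot: [-0.029, 0.924, -0.012, -0.382]
force: [-1.5, -0.5, 2.1]
gripper_width: 0.0153
```

>>> servo_tool:
  targets:
    - [-0.5,0,0.5,0,0,0,1]
    - [0,0,0,0,0,0,1]
    - [0,0,0,0,0,0,1]

```text
time: 16.55
ee_pos: [0.5057, 0.1719, 0.1329]
eef_rot: [-0.029, 0.923, -0.012, -0.383]
force: [-2.7, -0.3, 5.9]
gripper_width: 0.0156
```

```bash
python3 - <<'E'
from plan import *
en=np.array([.6004,.0295])+np.array([-.0633,.998])*-.150
p,r=tcp_for_tip([*en,.0555],3.6,45)
plan(p,r);print(tipnow())
E
```

```text
t 16.55 pos [0.5057 0.1719 0.1329] F [-2.7 -0.3  5.9] w 0.0156
rotvec [ 0.001 -0.     0.001] deg 0.1 | shift if rot first [-3.000e-01 -2.981e+02 -1.000e-01] | shift now [-1.000e-01 -2.981e+02 -3.000e-01] j [ 0.14  0.73  1.21  0.06  1.99 -1.49]
[0.5909029  0.17736193 0.05565189]
```

>>> servo_tool:
  targets:
    - [0,-4,0,0,0,0,1]
    - [0,-7,0,0,0,0,1]
    - [0,-8,0,0,0,0,1]
    - [0,-8,0,0,0,0,1]
    - [0,-8,0,0,0,0,1]
    - [0,-8,0,0,0,0,1]
    - [0,-8,0,0,0,0,1]
    - [0,-8,0,0,0,0,1]
    - [0,-8,0,0,0,0,1]
    - [0,-8,0,0,0,0,1]

```text
time: 17.55
ee_pos: [0.5106, 0.0964, 0.1323]
eef_rot: [-0.029, 0.924, -0.012, -0.382]
force: [-0.0, 1.8, 2.8]
gripper_width: 0.0158
```

```bash
python3 - <<'E'
from plan import *
en=np.array([.6004,.0295])+np.array([-.0633,.998])*-.150
p,r=tcp_for_tip([*en,.0555],3.6,45)
plan(p,r);print(tipnow())
s=grab("side");crop(s,"pics/s9.png",290,160,410,250,6)
E
```

```text
t 17.55 pos [0.5106 0.0964 0.1323] F [-0.   1.8  2.8] w 0.0158
rotvec [0.001 0.001 0.001] deg 0.1 | shift if rot first [ 2.000e-01 -2.224e+02 -3.000e-01] | shift now [   0.3 -222.4   -0.5] j [ 0.04  0.7   1.24 -0.01  1.98 -1.59]
[0.59590634 0.10180232 0.05517926]
```

View pics/s9.png

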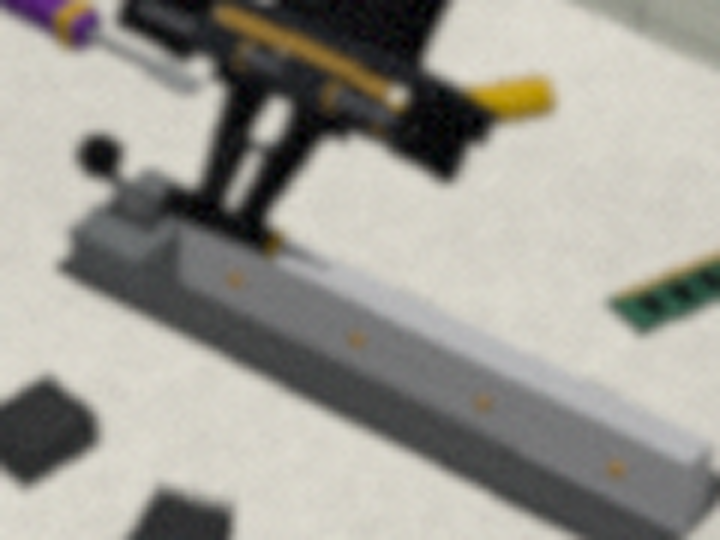

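>>> servo_tool:
  targets:
    - [-0.1,-8,0.1,0,0,0,1]
    - [-0.1,-8,0.1,0,0,0,1]
    - [-0.1,-8,0.1,0,0,0,1]
    - [0,-8,0,0,0,0,1]
    - [0,-8,0,0,0,0,1]
    - [0,-8,0,0,0,0,1]
    - [0,-8,0,0,0,0,1]
    - [0,-8,0,0,0,0,1]
    - [0,-8,0,0,0,0,1]
    - [0,-8,0,0,0,0,1]

```text
time: 18.6
ee_pos: [0.5156, 0.0165, 0.1318]
eef_rot: [-0.029, 0.924, -0.012, -0.382]
force: [0.6, 2.5, 3.6]
gripper_width: 0.0156
```

>>> servo_tool:
  targets:
    - [0,-8,0,0,0,0,1]
    - [0,-8,0,0,0,0,1]
    - [0,-8,0,0,0,0,1]
    - [0,-8,0,0,0,0,1]
    - [0,-8,0,0,0,0,1]
    - [0,-8,0,0,0,0,1]
    - [0,-8,0,0,0,0,1]
    - [0,-8,0,0,0,0,1]
    - [0,-8,0,0,0,0,1]
    - [0,-8,0,0,0,0,1]

```text
time: 19.6
ee_pos: [0.5206, -0.0633, 0.1318]
eef_rot: [-0.029, 0.924, -0.012, -0.382]
force: [-0.6, 2.2, 3.9]
gripper_width: 0.0152
```

```bash
python3 - <<'E'
from plan import *
en=np.array([.6004,.0295])+np.array([-.0633,.998])*-.150
p,r=tcp_for_tip([*en,.0555],3.6,45)
plan(p,r);print(tipnow())
s=grab("side");crop(s,"pics/s10.png",330,170,450,260,6)
E
```

```text
t 19.6 pos [ 0.5206 -0.0633  0.1318] F [-0.6  2.2  3.9] w 0.0152
rotvec [0.001 0.001 0.001] deg 0.1 | shift if rot first [  0.6 -62.4  -0.7] | shift now [  0.7 -62.4  -0.8] j [-0.17  0.71  1.23 -0.17  1.96 -1.8 ]
[ 0.60594332 -0.05789224  0.05460084]
```

View pics/s10.png

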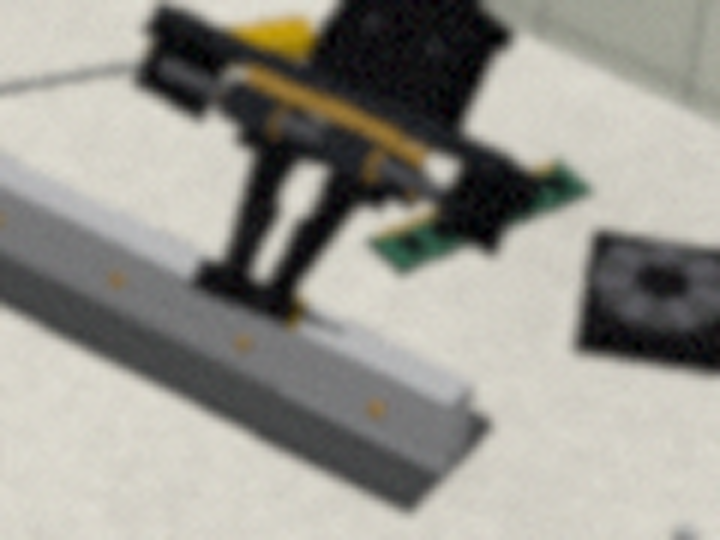

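>>> servo_tool:
  targets:
    - [0,-8,0,0,0,0,1]
    - [0,-8,0,0,0,0,1]
    - [0,-8,0,0,0,0,1]
    - [0,-8,0,0,0,0,1]
    - [0,-8,0,0,0,0,1]
    - [0,-8,0,0,0,0,1]
    - [0,-8,0,0,0,0,1]
    - [0,-7,0,0,0,0,1]
    - [0,0,0,0,0,0,1]
    - [0,0,0,0,0,0,1]

```text
time: 20.65
ee_pos: [0.5246, -0.1266, 0.1318]
eef_rot: [-0.028, 0.924, -0.012, -0.382]
force: [-0.2, -2.0, 4.0]
gripper_width: 0.0154
```

```bash
python3 - <<'E'
from plan import *
p,r=tcp_for_tip([.6,-.15,.0555],3.6,45)
plan(p,r);print(tipnow())
s=grab("side");crop(s,"pics/s11.png",350,180,470,270,6)
E
```

```text
t 20.65 pos [ 0.5246 -0.1266  0.1318] F [-0.2 -2.   4. ] w 0.0154
rotvec [-0.     0.001 -0.002] deg 0.1 | shift if rot first [  8.9 -28.1   7.6] | shift now [  8.9 -28.1   7.6] j [-0.25  0.74  1.2  -0.23  1.96 -1.88]
[ 0.60994823 -0.12139311  0.05462103]
```

View pics/s11.png

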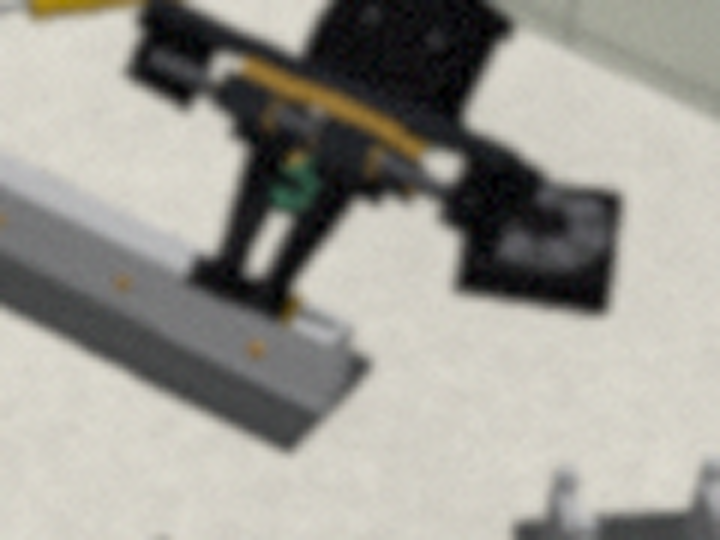

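>>> servo_tool:
  targets:
    - [6,0,-6,0,0,0,1]
    - [12,0,-12,0,0,0,1]
    - [18,0,-18,0,0,0,1]
    - [18,0,-18,0,0,0,1]
    - [18,0,-18,0,0,0,1]
    - [8,0,-8,0,0,0,1]
    - [0,0,0,0,0,0,1]

```text
time: 21.4
ee_pos: [0.5254, -0.1256, 0.2472]
eef_rot: [-0.029, 0.924, -0.012, -0.38]
force: [0.2, 1.1, -0.4]
gripper_width: 0.0158
```

```bash
python3 - <<'E'
from plan import *
t=grab("top")
im=cv2.imread("pics/top0.png")[160:205,405:465]
g=cv2.resize(cv2.cvtColor(im,cv2.COLOR_BGR2GRAY),None,fx=8,fy=8,interpolation=cv2.INTER_CUBIC)
f=lambda q:(405+(q[0]+.5)/8-.5,160+(q[1]+.5)/8-.5)
# plate + forks: dark region
b=(g<110).astype(np.uint8);cs,_=cv2.findContours(b,cv2.RETR_EXTERNAL,cv2.CHAIN_APPROX_NONE)
c=max(cs,key=cv2.contourArea);r=cv2.minAreaRect(cv2.convexHull(c))
bx=np.array([ray(t,*f(q),.008) for q in cv2.boxPoints(r)]);print("plate",bx.round(4),bx.mean(0).round(4),r[2])
# bright pixels inside plate polygon
m=np.zeros_like(g);cv2.fillPoly(m,[cv2.boxPoints(((r[0]),(r[1][0]-20,r[1][1]-20),r[2])).astype(int)],1)
br=((g>110)&(m>0)).astype(np.uint8)
for c in cv2.findContours(br,cv2.RETR_EXTERNAL,cv2.CHAIN_APPROX_NONE)[0]:
    if cv2.contourArea(c)<60: continue
    rr=cv2.minAreaRect(c);print([ (np.array(f(rr[0]))).round(1)],ray(t,*f(rr[0]),.045).round(4),ray(t,*f(rr[0]),.059).round(4),rr[1],rr[2])
F=lambda x,y:(405+(x+.5)/13-.5,160+(y+.5)/13-.5)
for q in((258,357),(345,443),(427,180),(510,262)): print(ray(t,*F(*q),.059).round(4))
for q in((305,412),(462,230)): print("floor",ray(t,*F(*q),.045).round(4))
E
```

```text
plate [[ 0.6027 -0.2375  0.008 ]
 [ 0.6799 -0.3081  0.008 ]
 [ 0.6304 -0.3605  0.008 ]
 [ 0.5537 -0.2898  0.008 ]] [ 0.6167 -0.299   0.008 ] 42.686279296875
[array([427.4, 190.7])] [ 0.5916 -0.2772  0.045 ] [ 0.5895 -0.2738  0.059 ] (91.63290405273438, 28.591543197631836) 42.37359619140625
[array([438.8, 176.9])] [ 0.643  -0.3195  0.045 ] [ 0.6405 -0.3157  0.059 ] (64.38159942626953, 11.112040519714355) 43.02506637573242
[ 0.603  -0.2632  0.059 ]
[ 0.5793 -0.2867  0.059 ]
[ 0.6533 -0.3109  0.059 ]
[ 0.6305 -0.3333  0.059 ]
floor [ 0.5899 -0.2793  0.045 ]
floor [ 0.6419 -0.324   0.045 ]
```

```bash
python3 - <<'E'
from plan import *
plan([.6165,-.2992,.14],down(47.5))
E
```

```text
t 21.45 pos [ 0.5249 -0.1255  0.2454] F [ 1.   0.7 -1.2] w 0.0155
rotvec [-0.314 -0.739  0.763] deg 63.5 | shift if rot first [-184.9  -66.2  105.4] | shift now [-131.4 -179.2   17.9] j [-0.24  0.63  1.13 -0.25  2.12 -1.93]
```

>>> servo_tool:
  targets:
    - [0,0,0,-0.039,-0.092,0.095,1]
    - [0,0,0,-0.039,-0.092,0.095,1]
    - [0,0,0,-0.039,-0.092,0.095,1]
    - [0,0,0,-0.039,-0.092,0.095,1]
    - [0,0,0,-0.039,-0.092,0.095,1]
    - [0,0,0,-0.039,-0.092,0.095,1]
    - [0,0,0,-0.04,-0.094,0.097,1]
    - [0,0,0,-0.04,-0.093,0.096,1]
    - [0,0,0,0,0,0,1]
    - [-20,-6,0,0,0,0,1]
    - [-25,-10,0,0,0,0,1]
    - [-30,-10,0,0,0,0,1]
    - [-30,-10,10,0,0,0,1]
    - [-30,-10,20,0,0,0,1]
    - [-30,-10,25,0,0,0,1]
    - [-20,-10,25,0,0,0,1]
    - [0,0,25,0,0,0,1]
    - [0,0,0,0,0,0,1]
    - [0,0,0,0,0,0,1]

```text
time: 23.35
ee_pos: [0.6154, -0.2986, 0.1378]
eef_rot: [0.362, 0.932, 0.0, -0.003]
force: [-0.3, 0.0, -1.1]
gripper_width: 0.0159
```

```bash
python3 - <<'E'
from plan import *
plan([.6165,-.2992,.0475],down(47.5));tn=tipnow();print(tn)
s=grab("side");crop(s,"pics/s12.png",390,190,550,310,5);print(proj(s,tn))
t=grab("top");crop(t,"pics/t12.png",390,120,510,210,6);print(proj(t,tn))
E
```

```text
t 23.35 pos [ 0.6154 -0.2986  0.1378] F [-0.3  0.  -1.1] w 0.0159
rotvec [-0.002 -0.006  0.001] deg 0.4 | shift if rot first [-1.2  0.3 90.3] | shift now [-1.8  0.5 90.3] j [-0.57  0.43  1.43 -0.    1.29 -1.4 ]
[ 0.70026667 -0.37623523  0.14285887]
[504.07085792 236.56758125]
[462.48155334 155.74402136]
```

View pics/s12.png

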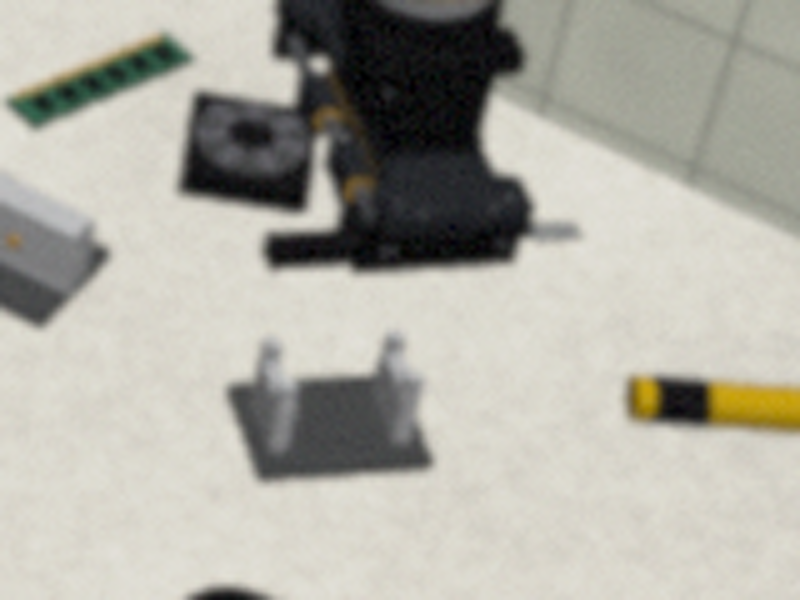

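View pics/t12.png

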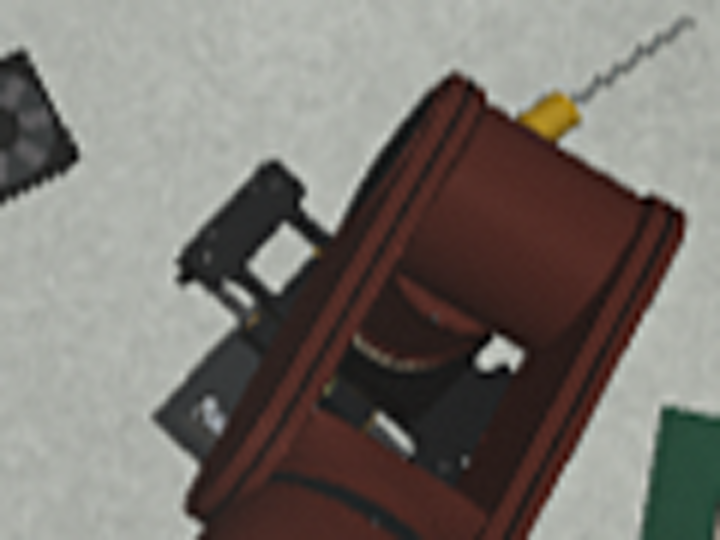

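>>> servo_tool:
  targets:
    - [-1.5,0.5,15,0,0,0,1]
    - [0,0,20,0,-0.006,0,1]
    - [0,0,20,0,0,0,1]
    - [0,0,12,0,0,0,1]
    - [0,0,6,0,0,0,1]
    - [0,0,0,0,0,0,1]
    - [0,0,0,0,0,0,1]

```text
time: 24.15
ee_pos: [0.6181, -0.3004, 0.0676]
eef_rot: [0.363, 0.932, -0.002, 0.003]
force: [0.3, -0.1, -0.7]
gripper_width: 0.0155
```

```bash
python3 - <<'E'
from plan import *
plan([.6165,-.2992,.0475],down(47.5));tn=tipnow();print(tn)
s=grab("side");crop(s,"pics/s13.png",420,225,520,300,8);print(proj(s,tn))
E
```

```text
t 24.15 pos [ 0.6181 -0.3004  0.0676] F [ 0.3 -0.1 -0.7] w 0.0155
rotvec [-0.001  0.006 -0.   ] deg 0.3 | shift if rot first [ 2.  -0.2 20.1] | shift now [ 2.1 -0.2 20.1] j [-0.57  0.5   1.47 -0.    1.16 -1.39]
[ 0.70282995 -0.37810064  0.07411969]
[499.79890463 254.72854188]
```

View pics/s13.png

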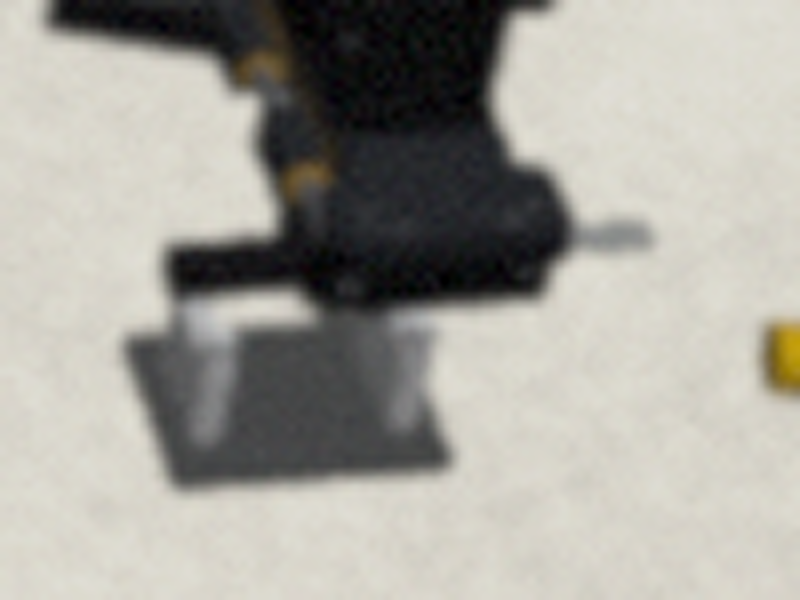

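>>> servo_tool:
  targets:
    - [1,0,3,0,0.015,0,1]
    - [1,0,4,0,0,0,1]
    - [0,0,4,0,0,0,1]
    - [0,0,0,0,0,0,1]
    - [0,0,0,0,0,0,1]

```text
time: 24.7
ee_pos: [0.6157, -0.2986, 0.0552]
eef_rot: [0.363, 0.932, 0.001, -0.006]
force: [-0.4, -0.1, -0.5]
gripper_width: 0.0152
```

>>> servo_tool:
  targets:
    - [0,0,3,0,0,0,1]
    - [0,0,2,0,0,0,1]
    - [0,0,0,0,0,0,1]
    - [0,0,0,0,0,0,1]

```text
time: 25.1
ee_pos: [0.6158, -0.2986, 0.0505]
eef_rot: [0.363, 0.932, 0.001, -0.005]
force: [-0.3, 0.7, -0.1]
gripper_width: 0.0156
```

>>> servo_tool:
  targets:
    - [0,0,1,0,0,0,1]
    - [0,0,1,0,0,0,1]
    - [0,0,0,0,0,0,1]
    - [0,0,0,0,0,0,1]

```text
time: 25.5
ee_pos: [0.6158, -0.2986, 0.0486]
eef_rot: [0.363, 0.932, 0.001, -0.005]
force: [0.9, -0.8, -0.4]
gripper_width: 0.0155
```

>>> servo_tool:
  targets:
    - [0,0,0.7,0,0,0,1]
    - [0,0,0,0,0,0,1]
    - [0,0,0,0,0,0,1]

```text
time: 25.8
ee_pos: [0.6158, -0.2987, 0.0479]
eef_rot: [0.363, 0.932, 0.001, -0.005]
force: [0.2, 0.4, -1.3]
gripper_width: 0.0155
```

```bash
python3 - <<'E'
from plan import *
plan([.6165,-.2992,.0475],down(47.5));tn=tipnow();print(tn)
s=grab("side");crop(s,"pics/s14.png",420,225,520,300,8);print(proj(s,tn))
E
```

```text
t 25.8 pos [ 0.6158 -0.2987  0.0479] F [ 0.2  0.4 -1.3] w 0.0155
rotvec [-0.001 -0.011 -0.   ] deg 0.6 | shift if rot first [-0.9  0.1  0.4] | shift now [-0.9  0.1  0.4] j [-0.57  0.53  1.47  0.    1.15 -1.4 ]
[ 0.70060329 -0.37642362  0.05246755]
[497.23445539 260.40995372]
```

View pics/s14.png

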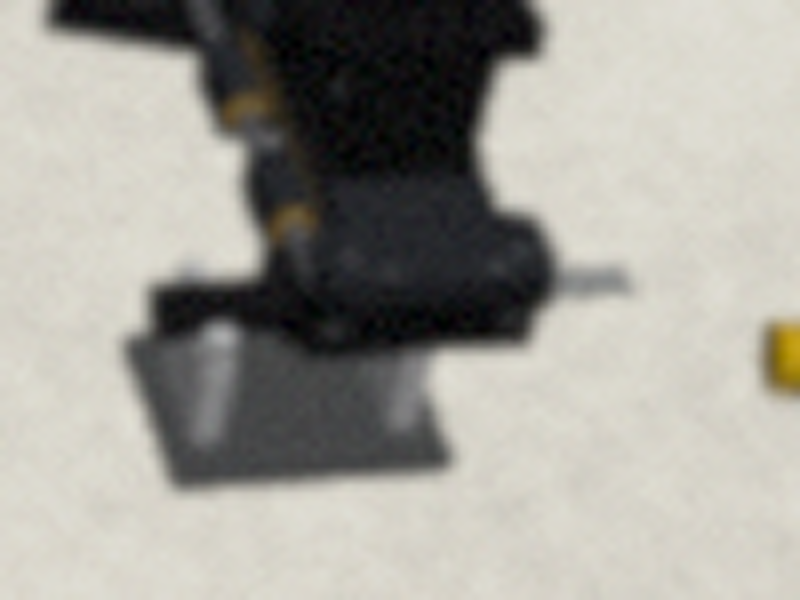

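>>> servo_tool:
  targets:
    - [0,0,0.6,0,0,0,1]
    - [0,0,0,0,0,0,1]
    - [0,0,0,0,0,0,1]

```text
time: 26.15
ee_pos: [0.6159, -0.2987, 0.0475]
eef_rot: [0.363, 0.932, 0.001, -0.005]
force: [0.1, 0.8, 0.0]
gripper_width: 0.0153
```

>>> servo_tool:
  targets:
    - [0,0,0.5,0,0,0,1]
    - [0,0,0,0,0,0,1]
    - [0,0,0,0,0,0,1]

```text
time: 26.45
ee_pos: [0.6159, -0.2987, 0.0473]
eef_rot: [0.363, 0.932, 0.001, -0.005]
force: [-1.9, 2.0, 4.6]
gripper_width: 0.0155
```

Contact at the expected height. Release slowly.

>>> servo_tool:
  targets:
    - [0,0,0,0,0,0,0.8]
    - [0,0,0,0,0,0,0.75]
    - [0,0,0,0,0,0,0.7]
    - [0,0,0,0,0,0,0.6]
    - [0,0,0,0,0,0,0.6]
    - [0,0,0,0,0,0,0.6]
    - [0,0,0,0,0,0,0.6]

```text
time: 27.15
ee_pos: [0.6158, -0.2986, 0.0468]
eef_rot: [0.363, 0.932, 0.001, -0.005]
force: [0.2, 0.3, -0.4]
gripper_width: 0.0346
```

>>> servo_tool:
  targets:
    - [0,0,-3,0,0,0,0.6]
    - [0,0,-8,0,0,0,0.6]
    - [0,0,-15,0,0,0,0.6]
    - [0,0,-25,0,0,0,0.6]
    - [0,0,-30,0,0,0,0.5]
    - [0,0,-30,0,0,0,0.3]
    - [0,0,-20,0,0,0,0]
    - [0,0,0,0,0,0,0]

```text
time: 27.95
ee_pos: [0.6195, -0.301, 0.1842]
eef_rot: [0.363, 0.932, 0.0, -0.001]
force: [0.2, -0.0, -0.1]
gripper_width: 0.0592
```

```bash
python3 - <<'E'
from plan import *
from meas import *
t=grab("top")
s=grab("side");crop(s,"pics/s15.png",420,225,520,300,8)
for w,z in(((285,212,475,262),.025),):
    for o in blobs(t,110,w,z):print(*o)
E
```

```text
[336.8 235.6] [0.4261 0.0488 0.025 ] 0.041 0.0501 -159.5 144
[306.9 232.3] [0.4364 0.1571 0.025 ] 0.0493 0.0402 -6.1 139
[390.2 232.4] [ 0.4403 -0.1448  0.025 ] 0.0508 0.0439 -13.8 157
```

View pics/s15.png

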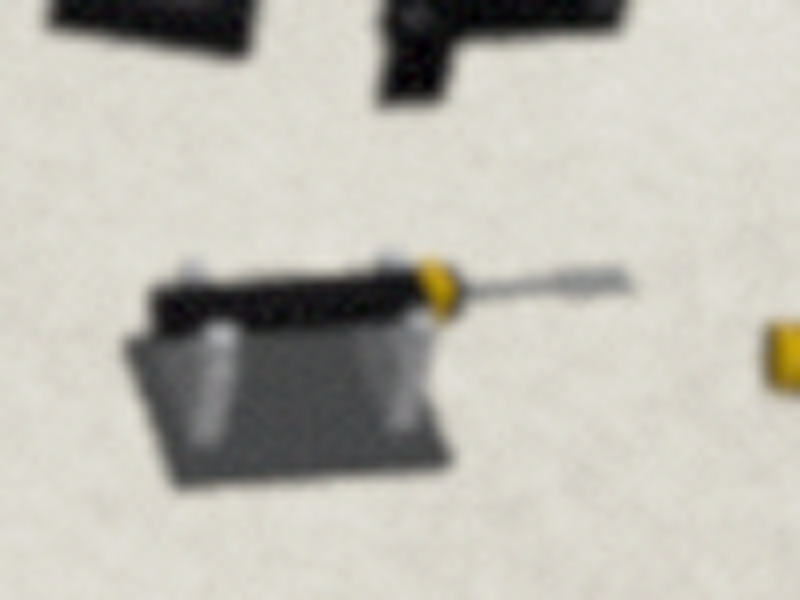

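```bash
python3 - <<'E'
from plan import *
plan([.4403,-.1468,.10],down(76.5))
E
```

```text
t 28.05 pos [ 0.6173 -0.2996  0.1788] F [-0.  -0.6  0.2] w 0.067
rotvec [ 0.001 -0.009 -0.507] deg 29.0 | shift if rot first [207.8 107.3  78.8] | shift now [233.   -6.9  80.9] j [-0.57  0.4   1.39  0.    1.36 -1.4 ]
```

>>> servo_tool:
  targets:
    - [0,0,-5,0,-0.002,-0.126,0]
    - [0,0,-5,0,-0.002,-0.127,0]
    - [0,0,0,0,-0.002,-0.127,0]
    - [0,0,0,0,-0.002,-0.127,0]
    - [20,11,0,0,0,0,0]
    - [30,15,0,0,0,0,0]
    - [30,15,5,0,0,0,0]
    - [30,15,12,0,0,0,0]
    - [30,15,18,0,0,0,0]
    - [30,15,18,0,0,0,0]
    - [25,15,18,0,0,0,0]
    - [13,6,18,0,0,0,0]
    - [0,0,0,0,0,0,0]
    - [0,0,0,0,0,0,0]

```text
time: 29.45
ee_pos: [0.4392, -0.1466, 0.0989]
eef_rot: [0.117, 0.993, 0.001, -0.002]
force: [-0.2, -1.1, 0.5]
gripper_width: 0.0874
```

```bash
python3 - <<'E'
from plan import *
plan([.4403,-.1468,.003],down(76.5))
s=grab("side");crop(s,"pics/s16.png",310,190,430,310,5)
print(proj(s,[.4403,-.1468,.025]),proj(s,sense()["ee_pos"]))
E
```

```text
t 29.45 pos [ 0.4392 -0.1466  0.0989] F [-0.2 -1.1  0.5] w 0.0874
rotvec [ 0.002 -0.004  0.001] deg 0.2 | shift if rot first [-1.1  0.1 95.9] | shift now [-1.5 -0.1 95.9] j [-0.49 -0.04  2.05  0.    1.13 -1.83]
[373.55168067 277.55715901] [375.27615484 258.47276694]
```

View pics/s16.png

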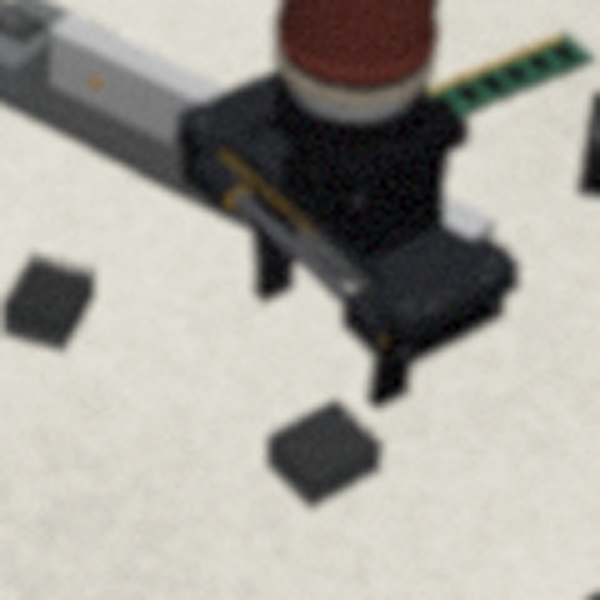

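>>> servo_tool:
  targets:
    - [-1,0,15,0,0,0,0]
    - [0,0,20,0,-0.003,0,0]
    - [0,0,20,0,0,0,0]
    - [0,0,20,0,0,0,0]
    - [0,0,12,0,0,0,0]
    - [0,0,6,0,0,0,0]
    - [0,0,2,0,0,0,0]
    - [0,0,0,0,0,0,0]
    - [0,0,0,0,0,0,0]
  squeeze: 20

```text
time: 30.4
ee_pos: [0.4413, -0.1472, 0.0053]
eef_rot: [0.117, 0.993, 0.001, 0.001]
force: [0.0, 0.9, 0.7]
gripper_width: 0.0875
```

>>> servo_tool:
  targets:
    - [0,0,0,0,0,0,0.3]
    - [0,0,0,0,0,0,0.4]
    - [0,0,0,0,0,0,0.5]
    - [0,0,0,0,0,0,0.6]
    - [0,0,0,0,0,0,0.8]
    - [0,0,0,0,0,0,1]
    - [0,0,0,0,0,0,1]
    - [0,0,0,0,0,0,1]
    - [0,0,0,0,0,0,1]

```text
time: 31.3
ee_pos: [0.4405, -0.1468, 0.0045]
eef_rot: [0.117, 0.993, 0.001, 0.0]
force: [-0.2, -0.7, 0.3]
gripper_width: 0.0397
```

>>> servo_tool:
  targets:
    - [0,0,-6,0,0,0,1]
    - [0,0,-15,0,0,0,1]
    - [0,0,-30,0,0,0,1]
    - [0,0,-35,0,0,0,1]
    - [0,0,-35,0,0,0,1]
    - [0,0,-15,0,0,0,1]
    - [0,0,0,0,0,0,1]

```text
time: 32.0
ee_pos: [0.4423, -0.148, 0.1437]
eef_rot: [0.117, 0.993, -0.0, 0.003]
force: [0.4, 0.4, -1.4]
gripper_width: 0.04
```

```bash
cat >> plan.py <<'E'
BC=np.array([.6004,.0295]);BX=np.array([.998,.0633]);BY=np.array([-.0633,.998])
E
python3 - <<'E'
from plan import *
plan([*(BC-.095*BY),.11],down(3.6)); print(BC-.095*BY)
E
```

```text
t 32.0 pos [ 0.4423 -0.148   0.1437] F [ 0.4  0.4 -1.4] w 0.04
rotvec [0.005 0.005 1.273] deg 72.9 | shift if rot first [ 72.2 169.   33.7] | shift now [-140.1  118.6   34.7] j [-0.49 -0.1   2.01  0.    1.22 -1.83]
[ 0.6064135 -0.06531  ]
```

>>> servo_tool:
  targets:
    - [0,0,0,0,0,0.127,1]
    - [0,0,0,0,0,0.127,1]
    - [0,0,0,0,0,0.127,1]
    - [0,0,0,0,0,0.127,1]
    - [0,0,0,0,0,0.127,1]
    - [0,0,0,0,0,0.128,1]
    - [0,0,0,0,0,0.127,1]
    - [0,0,0,0,0,0.127,1]
    - [0,0,0,0,0,0.128,1]
    - [0,0,0,0,0,0.128,1]
    - [9,20,0,0,0,0,1]
    - [12,30,0,0,0,0,1]
    - [12,30,0,0,0,0,1]
    - [12,30,0,0,0,0,1]
    - [12,30,8,0,0,0,1]
    - [10,20,12,0,0,0,1]
    - [5,9,12,0,0,0,1]
    - [0,0,0,0,0,0,1]
    - [0,0,0,0,0,0,1]

```text
time: 33.9
ee_pos: [0.6031, -0.0643, 0.1071]
eef_rot: [0.684, 0.729, 0.0, -0.002]
force: [0.0, 0.1, -1.0]
gripper_width: 0.0401
```

```bash
python3 - <<'E'
from plan import *
plan([*(BC-.095*BY),.0595],down(3.6))
s=grab("side");crop(s,"pics/s17.png",320,160,460,265,5)
E
```

```text
t 33.9 pos [ 0.6031 -0.0643  0.1071] F [ 0.   0.1 -1. ] w 0.0401
rotvec [-0.002 -0.002  0.   ] deg 0.2 | shift if rot first [-1.2  3.2 47.6] | shift now [-1.3  3.3 47.6] j [-0.24  0.28  1.68  0.    1.18 -0.3 ]
```

View pics/s17.png

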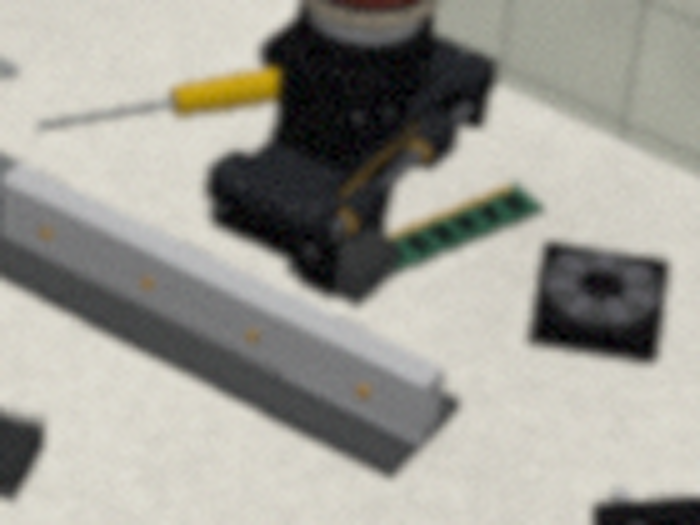

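>>> servo_tool:
  targets:
    - [-1,3,10,0,0,0,1]
    - [0,0,15,0,0,0,1]
    - [0,0,10,0,0,0,1]
    - [0,0,5,0,0,0,1]
    - [0,0,2,0,0,0,1]
    - [0,0,0,0,0,0,1]
    - [0,0,0,0,0,0,1]

```text
time: 34.65
ee_pos: [0.6081, -0.0654, 0.0673]
eef_rot: [0.685, 0.729, 0.001, 0.0]
force: [-0.2, -0.1, -1.5]
gripper_width: 0.0402
```

```bash
python3 - <<'E'
from plan import *
plan([*(BC-.095*BY),.0595],down(3.6))
E
```

```text
t 34.65 pos [ 0.6081 -0.0654  0.0673] F [-0.2 -0.1 -1.5] w 0.0402
rotvec [ 0.002 -0.001 -0.   ] deg 0.1 | shift if rot first [ 0.2 -1.6  7.8] | shift now [ 0.2 -1.7  7.8] j [-0.24  0.34  1.69  0.    1.11 -0.3 ]
```

>>> servo_tool:
  targets:
    - [0,-1.5,3,0,0,0,1]
    - [0,0,2,0,0,0,1]
    - [0,0,1,0,0,0,1]
    - [0,0,0,0,0,0,1]
    - [0,0,0,0,0,0,1]

```text
time: 35.15
ee_pos: [0.6063, -0.0654, 0.0609]
eef_rot: [0.685, 0.729, 0.001, -0.0]
force: [-0.5, 0.5, -0.8]
gripper_width: 0.0395
```

>>> servo_tool:
  targets:
    - [0,0,1,0,0,0,1]
    - [0,0,0,0,0,0,1]
    - [0,0,0,0,0,0,1]

```text
time: 35.45
ee_pos: [0.6062, -0.0654, 0.0598]
eef_rot: [0.685, 0.729, 0.001, -0.0]
force: [-0.3, -0.3, -0.9]
gripper_width: 0.0397
```

>>> servo_tool:
  targets:
    - [0,0,0.7,0,0,0,1]
    - [0,0,0,0,0,0,1]
    - [0,0,0,0,0,0,1]

```text
time: 35.75
ee_pos: [0.6064, -0.0654, 0.0595]
eef_rot: [0.685, 0.729, 0.001, -0.0]
force: [-0.9, 2.1, 3.1]
gripper_width: 0.0399
```

Contact at the expected height; release.

>>> servo_tool:
  targets:
    - [0,0,0,0,0,0,0.52]
    - [0,0,0,0,0,0,0.48]
    - [0,0,0,0,0,0,0.4]
    - [0,0,0,0,0,0,0.3]
    - [0,0,0,0,0,0,0.3]
    - [0,0,0,0,0,0,0.3]
    - [0,0,-3,0,0,0,0.3]
    - [0,0,-8,0,0,0,0.3]
    - [0,0,-15,0,0,0,0.3]
    - [0,0,-25,0,0,0,0.2]
    - [0,0,-30,0,0,0,0]
    - [0,0,-20,0,0,0,0]
    - [0,0,0,0,0,0,0]

```text
time: 37.05
ee_pos: [0.6091, -0.0662, 0.166]
eef_rot: [0.685, 0.729, 0.003, 0.004]
force: [0.5, -0.1, -0.2]
gripper_width: 0.0831
```

```bash
python3 - <<'E'
from plan import *
plan([.4261,.0486,.10],down(-69.5))
s=grab("side");crop(s,"pics/s18.png",320,160,460,265,5)
E
```

```text
t 37.05 pos [ 0.6091 -0.0662  0.166 ] F [ 0.5 -0.1 -0.2] w 0.0831
rotvec [ 0.009 -0.005  1.276] deg 73.1 | shift if rot first [-131.2 -171.6   66. ] | shift now [ 126.1 -176.1   64.1] j [-0.24  0.23  1.63  0.    1.28 -0.3 ]
```

View pics/s18.png

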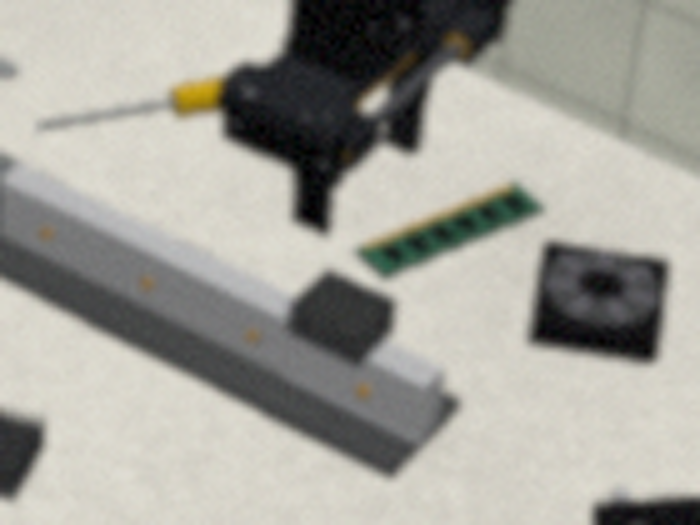

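>>> servo_tool:
  targets:
    - [0,0,0,0,0,0.128,0]
    - [0,0,0,0,0,0.128,0]
    - [0,0,0,0,0,0.128,0]
    - [0,0,0,0,0,0.128,0]
    - [0,0,0,0,0,0.128,0]
    - [0,0,0,0,0,0.128,0]
    - [0,0,0,0,0,0.127,0]
    - [0,0,0,0,0,0.127,0]
    - [0,0,0,0,0,0.127,0]
    - [0,0,0,0,0,0.127,0]
    - [-15,-20,0,0,0,0,0]
    - [-22,-29,0,0,0,0,0]
    - [-22,-29,0,0,0,0,0]
    - [-22,-29,10,0,0,0,0]
    - [-22,-29,20,0,0,0,0]
    - [-18,-24,20,0,0,0,0]
    - [-10,-12,15,0,0,0,0]
    - [0,0,0,0,0,0,0]
    - [0,0,0,0,0,0,0]

```text
time: 39.0
ee_pos: [0.4234, 0.0497, 0.0951]
eef_rot: [0.984, 0.178, 0.001, -0.001]
force: [0.0, 0.0, 0.8]
gripper_width: 0.0875
```

```bash
python3 - <<'E'
from plan import *
plan([.4261,.0486,.003],down(-69.5))
s=grab("side");crop(s,"pics/s19.png",270,160,390,265,5)
print(proj(s,[.4261,.0486,.025]),proj(s,sense()["ee_pos"]))
E
```

```text
t 39.0 pos [0.4234 0.0497 0.0951] F [0.  0.  0.8] w 0.0875
rotvec [-0.001 -0.001  0.   ] deg 0.1 | shift if rot first [ 2.1  2.  92.1] | shift now [ 2.   2.1 92.1] j [-0.07 -0.13  2.14  0.    1.13  1.14]
[318.21275382 247.10788214] [317.31789665 229.40783687]
```

View pics/s19.png

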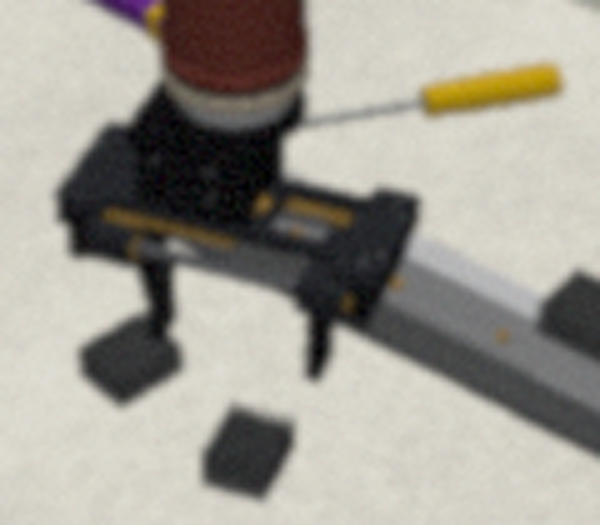

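>>> servo_tool:
  targets:
    - [2,2,15,0,0,0,0]
    - [0,0,20,0,0,0,0]
    - [0,0,20,0,0,0,0]
    - [0,0,20,0,0,0,0]
    - [0,0,10,0,0,0,0]
    - [0,0,4,0,0,0,0]
    - [0,0,2,0,0,0,0]
    - [0,0,0,0,0,0,0]
    - [0,0,0,0,0,0,0]

```text
time: 39.95
ee_pos: [0.4268, 0.0488, 0.005]
eef_rot: [0.984, 0.178, 0.001, -0.001]
force: [-0.8, -0.2, 1.0]
gripper_width: 0.0869
```

>>> servo_tool:
  targets:
    - [0,0,0,0,0,0,0.3]
    - [0,0,0,0,0,0,0.4]
    - [0,0,0,0,0,0,0.5]
    - [0,0,0,0,0,0,0.6]
    - [0,0,0,0,0,0,0.8]
    - [0,0,0,0,0,0,1]
    - [0,0,0,0,0,0,1]
    - [0,0,0,0,0,0,1]
    - [0,0,0,0,0,0,1]

```text
time: 40.85
ee_pos: [0.426, 0.0488, 0.0041]
eef_rot: [0.984, 0.178, 0.001, -0.001]
force: [0.2, -1.0, -0.5]
gripper_width: 0.0398
```

>>> servo_tool:
  targets:
    - [0,0,-6,0,0,0,1]
    - [0,0,-15,0,0,0,1]
    - [0,0,-30,0,0,0,1]
    - [0,0,-35,0,0,0,1]
    - [0,0,-35,0,0,0,1]
    - [0,0,-15,0,0,0,1]
    - [0,0,0,0,0,0,1]

```text
time: 41.55
ee_pos: [0.428, 0.0485, 0.1433]
eef_rot: [0.984, 0.178, 0.004, 0.0]
force: [-0.0, 0.5, -0.9]
gripper_width: 0.0402
```

```bash
python3 - <<'E'
from plan import *
plan([*(BC-.003*BY),.11],down(3.6))
s=grab("side");crop(s,"pics/s20.png",250,130,390,235,5)
E
```

```text
t 41.55 pos [0.428  0.0485 0.1433] F [-0.   0.5 -0.9] w 0.0402
rotvec [ 0.006 -0.005 -1.276] deg 73.1 | shift if rot first [-32.8 170.9  33.3] | shift now [153.8  81.   34.5] j [-0.07 -0.19  2.1   0.    1.23  1.14]
```

View pics/s20.png

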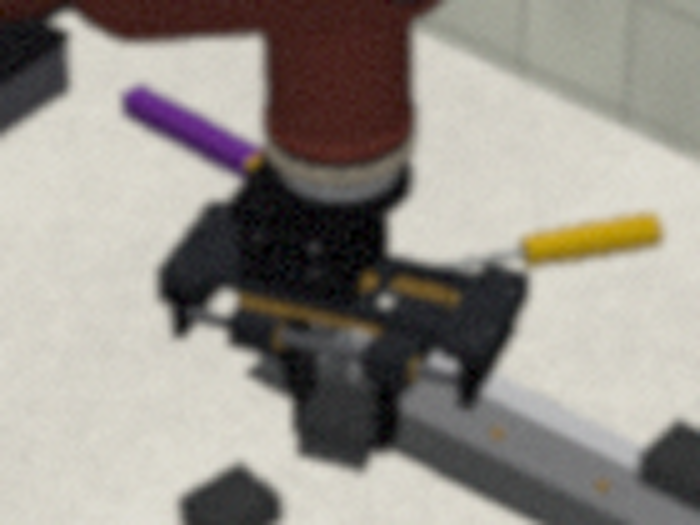

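>>> servo_tool:
  targets:
    - [0,0,0,0,0,-0.128,1]
    - [0,0,0,0,0,-0.128,1]
    - [0,0,0,0,0,-0.128,1]
    - [0,0,0,0,0,-0.128,1]
    - [0,0,0,0,0,-0.128,1]
    - [0,0,0,0,0,-0.128,1]
    - [0,0,0,0,0,-0.127,1]
    - [0,0,0,0,0,-0.127,1]
    - [0,0,0,0,0,-0.127,1]
    - [0,0,0,0,0,-0.127,1]
    - [-4,20,0,0,0,0,1]
    - [-6,30,0,0,0,0,1]
    - [-6,30,0,0,0,0,1]
    - [-6,30,0,0,0,0,1]
    - [-5,30,8,0,0,0,1]
    - [-4,20,12,0,0,0,1]
    - [-2,11,12,0,0,0,1]
    - [0,0,0,0,0,0,1]
    - [0,0,0,0,0,0,1]

```text
time: 43.5
ee_pos: [0.5968, 0.0266, 0.1061]
eef_rot: [0.685, 0.729, -0.0, -0.002]
force: [-0.4, -0.5, -1.0]
gripper_width: 0.0398
```

```bash
python3 - <<'E'
from plan import *
plan([*(BC-.003*BY),.0595],down(3.6))
E
```

```text
t 43.5 pos [0.5968 0.0266 0.1061] F [-0.4 -0.5 -1. ] w 0.0398
rotvec [-0.003 -0.002 -0.   ] deg 0.2 | shift if rot first [-0.3  3.8 46.6] | shift now [-0.4  3.9 46.6] j [-0.09  0.27  1.7   0.    1.18 -0.15]
```

>>> servo_tool:
  targets:
    - [0,2,10,0,0,0,1]
    - [0,0,15,0,0,0,1]
    - [0,0,10,0,0,0,1]
    - [0,0,4,0,0,0,1]
    - [0,0,2,0,0,0,1]
    - [0,0,0,0,0,0,1]
    - [0,0,0,0,0,0,1]

```text
time: 44.2
ee_pos: [0.601, 0.0266, 0.0678]
eef_rot: [0.685, 0.729, 0.001, 0.0]
force: [0.6, 0.4, -0.6]
gripper_width: 0.0397
```

```bash
python3 - <<'E'
from plan import *
plan([*(BC-.003*BY),.0595],down(3.6))
E
```

```text
t 44.2 pos [0.601  0.0266 0.0678] F [ 0.6  0.4 -0.6] w 0.0397
rotvec [ 0.002 -0.001 -0.   ] deg 0.1 | shift if rot first [-0.  -0.4  8.3] | shift now [-0.  -0.5  8.3] j [-0.09  0.32  1.71  0.    1.11 -0.15]
```

>>> servo_tool:
  targets:
    - [0,-0.5,3,0,0,0,1]
    - [0,0,2,0,0,0,1]
    - [0,0,1.5,0,0,0,1]
    - [0,0,0,0,0,0,1]
    - [0,0,0,0,0,0,1]

```text
time: 44.7
ee_pos: [0.6001, 0.0266, 0.0607]
eef_rot: [0.685, 0.729, 0.001, -0.0]
force: [-0.2, 0.5, -1.1]
gripper_width: 0.0402
```

>>> servo_tool:
  targets:
    - [0,0,1,0,0,0,1]
    - [0,0,0,0,0,0,1]
    - [0,0,0,0,0,0,1]

```text
time: 45.0
ee_pos: [0.6002, 0.0266, 0.0598]
eef_rot: [0.685, 0.729, 0.001, -0.0]
force: [0.1, 0.1, -0.2]
gripper_width: 0.0399
```

>>> servo_tool:
  targets:
    - [0,0,0.6,0,0,0,1]
    - [0,0,0,0,0,0,1]
    - [0,0,0,0,0,0,1]

```text
time: 45.3
ee_pos: [0.6001, 0.0266, 0.0592]
eef_rot: [0.685, 0.729, 0.001, -0.0]
force: [-0.0, -0.7, -0.9]
gripper_width: 0.0399
```

>>> servo_tool:
  targets:
    - [0,0,0.6,0,0,0,1]
    - [0,0,0,0,0,0,1]
    - [0,0,0,0,0,0,1]

```text
time: 45.6
ee_pos: [0.6002, 0.0266, 0.0592]
eef_rot: [0.685, 0.729, 0.001, -0.0]
force: [-4.0, 0.4, 4.5]
gripper_width: 0.0398
```

>>> servo_tool:
  targets:
    - [0,0,0,0,0,0,0.52]
    - [0,0,0,0,0,0,0.48]
    - [0,0,0,0,0,0,0.4]
    - [0,0,0,0,0,0,0.3]
    - [0,0,0,0,0,0,0.3]
    - [0,0,0,0,0,0,0.3]
    - [0,0,-3,0,0,0,0.3]
    - [0,0,-8,0,0,0,0.3]
    - [0,0,-15,0,0,0,0.3]
    - [0,0,-25,0,0,0,0.2]
    - [0,0,-30,0,0,0,0]
    - [0,0,-20,0,0,0,0]
    - [0,0,0,0,0,0,0]

```text
time: 46.9
ee_pos: [0.6031, 0.0262, 0.1653]
eef_rot: [0.685, 0.729, 0.004, 0.003]
force: [0.4, 0.0, 0.7]
gripper_width: 0.0831
```

```bash
python3 - <<'E'
from plan import *
plan([.4365,.1571,.10],down(84.2))
s=grab("side");crop(s,"pics/s21.png",290,150,430,255,5)
E
```

```text
t 46.9 pos [0.6031 0.0262 0.1653] F [0.4 0.  0.7] w 0.0831
rotvec [ 0.009  0.007 -1.407] deg 80.6 | shift if rot first [178.9 113.4  65.3] | shift now [ 141.  -158.7   63.8] j [-0.09  0.21  1.65  0.    1.27 -0.15]
```

View pics/s21.png

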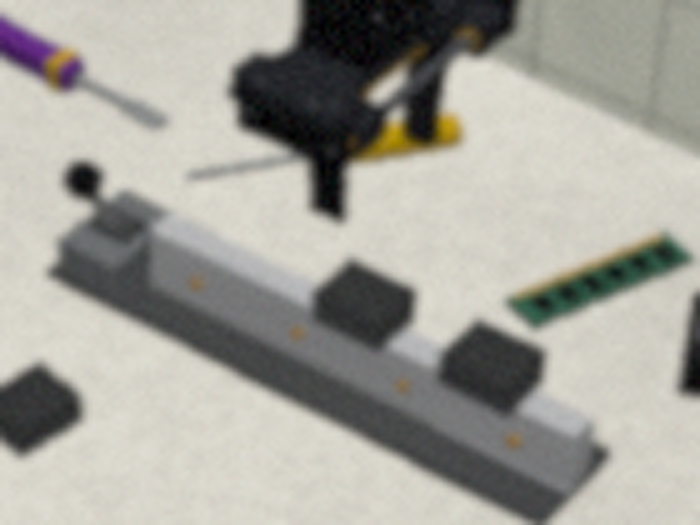

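>>> servo_tool:
  targets:
    - [0,0,0,0,0,-0.128,0]
    - [0,0,0,0,0,-0.128,0]
    - [0,0,0,0,0,-0.128,0]
    - [0,0,0,0,0,-0.128,0]
    - [0,0,0,0,0,-0.128,0]
    - [0,0,0,0,0,-0.128,0]
    - [0,0,0,0,0,-0.128,0]
    - [0,0,0,0,0,-0.128,0]
    - [0,0,0,0,0,-0.128,0]
    - [0,0,0,0,0,-0.128,0]
    - [0,0,0,0,0,-0.127,0]
    - [20,13,0,0,0,0,0]
    - [30,19,0,0,0,0,0]
    - [32,20,0,0,0,0,0]
    - [32,20,10,0,0,0,0]
    - [32,20,20,0,0,0,0]
    - [23,14,20,0,0,0,0]
    - [10,7,15,0,0,0,0]
    - [0,0,0,0,0,0,0]
    - [0,0,0,0,0,0,0]

```text
time: 48.95
ee_pos: [0.4332, 0.1569, 0.0944]
eef_rot: [0.05, 0.999, 0.001, 0.0]
force: [0.6, -0.3, -0.1]
gripper_width: 0.087
```

```bash
python3 - <<'E'
from plan import *
plan([.4365,.1571,.003],down(84.2))
s=grab("side");crop(s,"pics/s22.png",240,130,360,250,5)
print(proj(s,[.4365,.1571,.025]))
E
```

```text
t 48.95 pos [0.4332 0.1569 0.0944] F [ 0.6 -0.3 -0.1] w 0.087
rotvec [0.001 0.    0.001] deg 0.1 | shift if rot first [-3.2  0.5 91.4] | shift now [-3.2  0.4 91.4] j [ 0.18 -0.04  2.06  0.    1.12 -1.3 ]
[294.63990187 228.8353055 ]
```

View pics/s22.png

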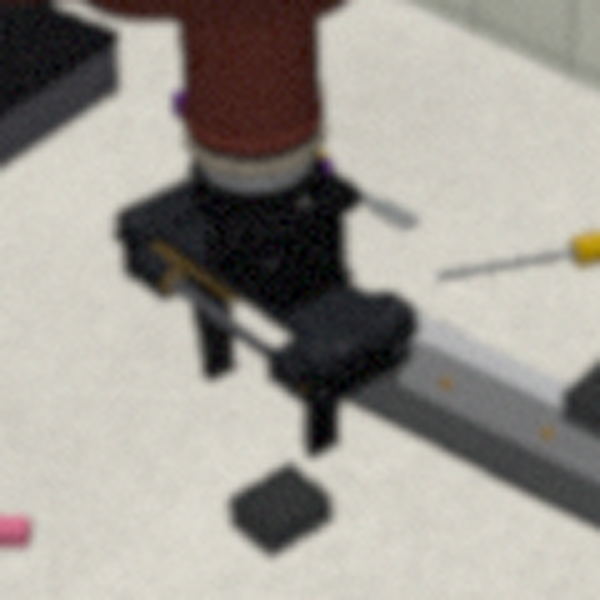

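>>> servo_tool:
  targets:
    - [-2.5,0.5,15,0,0,0,0]
    - [0,0,20,0,0,0,0]
    - [0,0,20,0,0,0,0]
    - [0,0,20,0,0,0,0]
    - [0,0,10,0,0,0,0]
    - [0,0,4,0,0,0,0]
    - [0,0,2,0,0,0,0]
    - [0,0,0,0,0,0,0]
    - [0,0,0,0,0,0,0]

```text
time: 49.9
ee_pos: [0.4369, 0.1576, 0.0045]
eef_rot: [0.051, 0.999, 0.001, 0.001]
force: [-0.8, -0.5, -0.2]
gripper_width: 0.0866
```

>>> servo_tool:
  targets:
    - [0,0,0,0,0,0,0.3]
    - [0,0,0,0,0,0,0.4]
    - [0,0,0,0,0,0,0.5]
    - [0,0,0,0,0,0,0.6]
    - [0,0,0,0,0,0,0.8]
    - [0,0,0,0,0,0,1]
    - [0,0,0,0,0,0,1]
    - [0,0,0,0,0,0,1]
    - [0,0,0,0,0,0,1]

```text
time: 50.8
ee_pos: [0.436, 0.1574, 0.0036]
eef_rot: [0.051, 0.999, 0.001, 0.0]
force: [0.4, -0.4, -0.1]
gripper_width: 0.0401
```

>>> servo_tool:
  targets:
    - [0,0,-6,0,0,0,1]
    - [0,0,-15,0,0,0,1]
    - [0,0,-30,0,0,0,1]
    - [0,0,-35,0,0,0,1]
    - [0,0,-35,0,0,0,1]
    - [0,0,-15,0,0,0,1]
    - [0,0,0,0,0,0,1]

```text
time: 51.5
ee_pos: [0.438, 0.1576, 0.1429]
eef_rot: [0.051, 0.999, 0.002, 0.004]
force: [-0.3, 0.1, -0.8]
gripper_width: 0.0399
```

```bash
python3 - <<'E'
from plan import *
plan([*(BC+.088*BY),.11],down(3.6)); print(BC+.088*BY)
s=grab("side");crop(s,"pics/s23.png",240,130,380,235,5)
E
```

```text
t 51.5 pos [0.438  0.1576 0.1429] F [-0.3  0.1 -0.8] w 0.0399
rotvec [0.008 0.003 1.407] deg 80.6 | shift if rot first [-50.1 154.   32.9] | shift now [-159.8  -24.4   33.9] j [ 0.17 -0.1   2.02  0.    1.22 -1.3 ]
[0.5948296 0.117324 ]
```

View pics/s23.png

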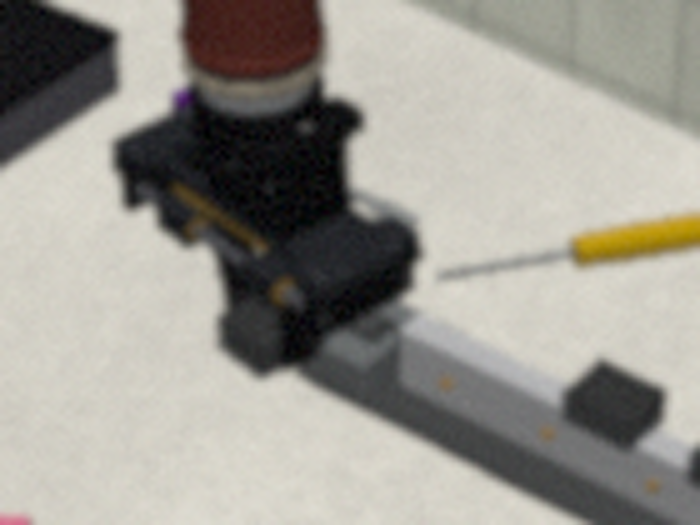

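>>> servo_tool:
  targets:
    - [0,0,0,0,0,0.128,1]
    - [0,0,0,0,0,0.128,1]
    - [0,0,0,0,0,0.128,1]
    - [0,0,0,0,0,0.128,1]
    - [0,0,0,0,0,0.128,1]
    - [0,0,0,0,0,0.128,1]
    - [0,0,0,0,0,0.128,1]
    - [0,0,0,0,0,0.128,1]
    - [0,0,0,0,0,0.128,1]
    - [0,0,0,0,0,0.128,1]
    - [0,0,0,0,0,0.127,1]
    - [-7,20,0,0,0,0,1]
    - [-9,28,0,0,0,0,1]
    - [-9,28,0,0,0,0,1]
    - [-9,28,0,0,0,0,1]
    - [-8,26,8,0,0,0,1]
    - [-6,18,12,0,0,0,1]
    - [-2,8,12,0,0,0,1]
    - [0,0,0,0,0,0,1]
    - [0,0,0,0,0,0,1]

```text
time: 53.55
ee_pos: [0.5931, 0.1171, 0.1057]
eef_rot: [0.685, 0.729, -0.0, -0.002]
force: [0.5, 0.1, -0.3]
gripper_width: 0.0398
```

```bash
python3 - <<'E'
from plan import *
plan([*(BC+.088*BY),.0595],down(3.6))
E
```

```text
t 53.55 pos [0.5931 0.1171 0.1057] F [ 0.5  0.1 -0.3] w 0.0398
rotvec [-0.003 -0.002 -0.   ] deg 0.2 | shift if rot first [ 0.1  1.8 46.2] | shift now [ 0.1  1.9 46.2] j [0.06 0.28 1.68 0.   1.18 0.  ]
```

>>> servo_tool:
  targets:
    - [0,0,10,0,0,0,1]
    - [0,0,15,0,0,0,1]
    - [0,0,10,0,0,0,1]
    - [0,0,4,0,0,0,1]
    - [0,0,2,0,0,0,1]
    - [0,0,0,0,0,0,1]
    - [0,0,0,0,0,0,1]

```text
time: 54.25
ee_pos: [0.5952, 0.1172, 0.0672]
eef_rot: [0.685, 0.729, 0.001, 0.0]
force: [0.1, -0.1, -0.9]
gripper_width: 0.0399
```

>>> servo_tool:
  targets:
    - [0,0,3,0,0,0,1]
    - [0,0,2,0,0,0,1]
    - [0,0,1,0,0,0,1]
    - [0,0,0,0,0,0,1]
    - [0,0,0,0,0,0,1]

```text
time: 54.75
ee_pos: [0.5948, 0.1172, 0.0607]
eef_rot: [0.685, 0.729, 0.001, -0.0]
force: [-0.0, 0.1, -1.8]
gripper_width: 0.0395
```

>>> servo_tool:
  targets:
    - [0,0,1,0,0,0,1]
    - [0,0,0,0,0,0,1]
    - [0,0,0,0,0,0,1]

```text
time: 55.05
ee_pos: [0.5948, 0.1172, 0.0597]
eef_rot: [0.685, 0.729, 0.001, -0.0]
force: [-0.5, -0.7, -1.0]
gripper_width: 0.0398
```

```bash
python3 - <<'E'
from plan import *
plan([*(BC+.088*BY),.0585],down(3.6))
E
```

```text
t 55.05 pos [0.5948 0.1172 0.0597] F [-0.5 -0.7 -1. ] w 0.0398
rotvec [ 0.001 -0.002 -0.   ] deg 0.1 | shift if rot first [0.1 0.  1.2] | shift now [0.1 0.  1.2] j [0.06 0.34 1.7  0.   1.1  0.  ]
```

>>> servo_tool:
  targets:
    - [0,0,0.8,0,0,0,1]
    - [0,0,0,0,0,0,1]
    - [0,0,0,0,0,0,1]

```text
time: 55.35
ee_pos: [0.5948, 0.1172, 0.0589]
eef_rot: [0.685, 0.729, 0.001, -0.0]
force: [0.4, -0.0, -0.5]
gripper_width: 0.0399
```

>>> servo_tool:
  targets:
    - [0,0,0.6,0,0,0,1]
    - [0,0,0,0,0,0,1]
    - [0,0,0,0,0,0,1]

```text
time: 55.65
ee_pos: [0.5949, 0.1173, 0.0586]
eef_rot: [0.685, 0.729, 0.001, -0.0]
force: [-0.6, 0.3, 1.4]
gripper_width: 0.0401
```

>>> servo_tool:
  targets:
    - [0,0,0.3,0,0,0,1]
    - [0,0,0,0,0,0,0.52]
    - [0,0,0,0,0,0,0.48]
    - [0,0,0,0,0,0,0.4]
    - [0,0,0,0,0,0,0.3]
    - [0,0,0,0,0,0,0.3]
    - [0,0,0,0,0,0,0.3]
    - [0,0,-3,0,0,0,0.3]
    - [0,0,-8,0,0,0,0.3]
    - [0,0,-15,0,0,0,0.3]
    - [0,0,-25,0,0,0,0.2]
    - [0,0,-30,0,0,0,0.2]
    - [0,0,-40,0,0,0,0.5]
    - [0,0,-20,0,0,0,1]
    - [-10,-30,0,0,0,0,1]
    - [-10,-40,0,0,0,0,1]
    - [-10,-40,0,0,0,0,1]
    - [-10,-40,0,0,0,0,1]
    - [0,-10,0,0,0,0,1]
    - [0,0,0,0,0,0,1]

```text
time: 57.65
ee_pos: [0.4373, 0.067, 0.2003]
eef_rot: [0.685, 0.729, 0.002, 0.001]
force: [0.7, 1.4, -0.5]
gripper_width: 0.0137
```

```bash
python3 - <<'E'
from plan import *
print(sense()["ee_pos"])
s=grab("side");crop(s,"pics/s24.png",280,160,420,265,5)
t=grab("top");cv2.imwrite("pics/t24f.png",t["frame"][:,:,::-1]);crop(t,"pics/t24.png",270,160,400,220,6)
E
```

```text
[0.4372938  0.06698333 0.20028766]
```

View pics/s24.png

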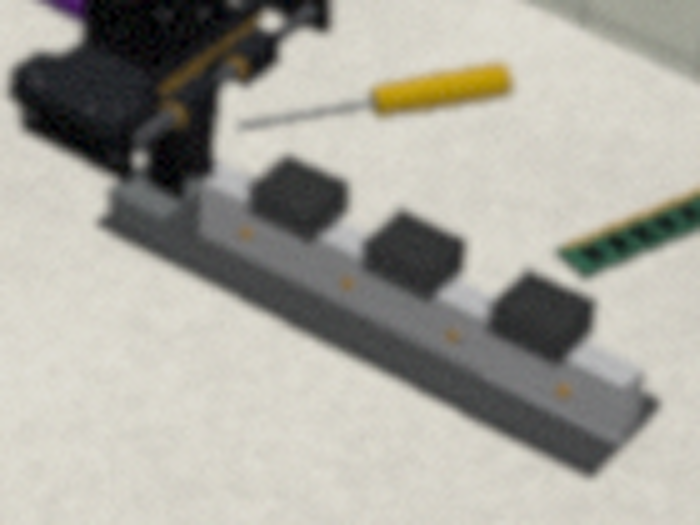

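View pics/t24.png

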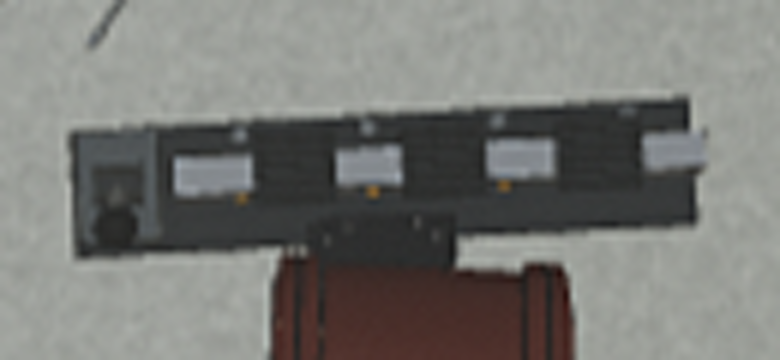

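View pics/t24f.png

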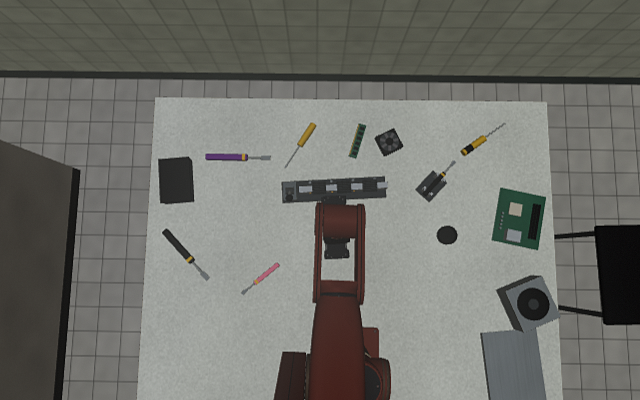

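```bash
python3 - <<'E'
from plan import *
t=grab("top");s=grab("side")
k=two(t,(288.75,197.1),s,(304.6,185.0));print("knob",k,proj(t,k),proj(s,k))
piv=BC+.195*BY;print("pivot xy",piv,"bar frame",(k[:2]-BC)@BX,(k[:2]-BC)@BY)
plan([*(BC+.195*BY-.10*BX),.2],down(3.6))
crop(s,"pics/s25.png",280,160,340,205,12)
crop(t,"pics/t25.png",275,175,315,205,16)
E
```

```text
knob [0.55374451 0.22266647 0.09511878] [288.42517969 197.44761239] [305.12063253 184.94372494]
pivot xy [0.5880565 0.22411  ] bar frame -0.03433473854306324 0.1957334249364176
t 57.85 pos [0.4389 0.0672 0.1995] F [ 0.6 -0.3  0.7] w 0.0023
rotvec [ 0.003 -0.002 -0.   ] deg 0.2 | shift if rot first [147.2  58.7  -0.5] | shift now [147.2  58.7  -0. ] j [-0.03 -0.21  2.    0.    1.35 -0.09]
```

View pics/t25.png

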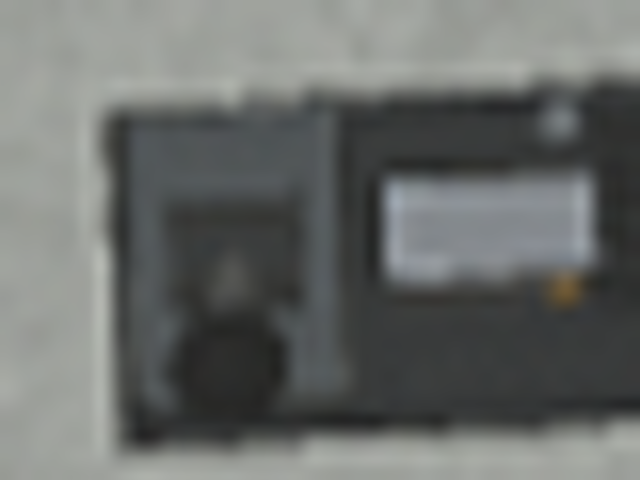

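>>> servo_tool:
  targets:
    - [18,9,0,0,0,0,1]
    - [30,15,0,0,0,0,1]
    - [30,15,0,0,0,0,1]
    - [30,15,0,0,0,0,1]
    - [24,14,0,0,0,0,1]
    - [15,9,15,0,0,0,1]
    - [0,0,25,0,0,0,1]
    - [0,0,30,0,0,0,1]
    - [0,0,30,0,0,0,1]
    - [0,0,18,0,0,0,1]
    - [0,0,8,0,0,0,1]
    - [0,0,0,0,0,0,1]
    - [0,0,0,0,0,0,1]

```text
time: 59.15
ee_pos: [0.5062, 0.2192, 0.0738]
eef_rot: [0.685, 0.729, 0.001, 0.0]
force: [-1.0, -0.6, 0.7]
gripper_width: 0.0002
```

```bash
python3 - <<'E'
from plan import *
plan([*(BC+.195*BY),.072],down(3.6))
s=grab("side");crop(s,"pics/s26.png",250,130,350,205,8)
E
```

```text
t 59.15 pos [0.5062 0.2192 0.0738] F [-1.  -0.6  0.7] w 0.0002
rotvec [ 0.002 -0.002 -0.   ] deg 0.2 | shift if rot first [-0.2 82.   1.8] | shift now [-0.2 82.   2. ] j [0.26 0.2  1.85 0.   1.09 0.2 ]
```

View pics/s26.png

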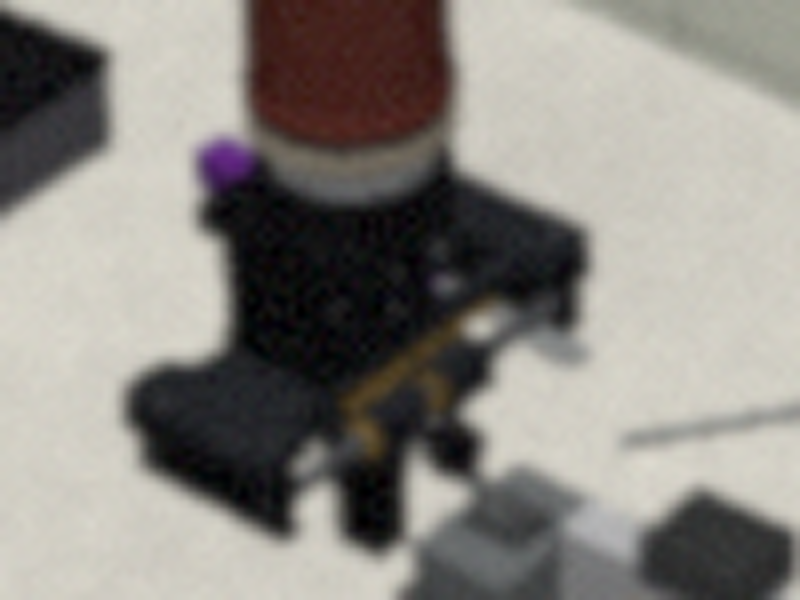

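>>> servo_tool:
  targets:
    - [0,5,0,0,0,0,1]
    - [0,5,0,0,0,0,1]
    - [0,5,0,0,0,0,1]
    - [0,5,0,0,0,0,1]
    - [0,4,0,0,0,0,1]
    - [0,4,0,0,0,0,1]
    - [0,4,0,0,0,0,1]
    - [0,4,0,0,0,0,1]
    - [0,4,0,0,0,0,1]
    - [0,0,0,0,0,0,1]

```text
time: 60.2
ee_pos: [0.546, 0.2213, 0.0732]
eef_rot: [0.685, 0.729, 0.001, 0.0]
force: [-1.2, -0.3, -0.4]
gripper_width: 0.0003
```

>>> servo_tool:
  targets:
    - [0,4,0,0,0,0,1]
    - [0,4,0,0,0,0,1]
    - [0,4,0,0,0,0,1]
    - [0,4,0,0,0,0,1]
    - [0,4,0,0,0,0,1]
    - [0,4,0,0,0,0,1]
    - [0,0,0,0,0,0,1]

```text
time: 60.9
ee_pos: [0.5698, 0.2228, 0.0731]
eef_rot: [0.685, 0.729, 0.001, 0.0]
force: [-0.1, 0.4, 0.2]
gripper_width: 0.0008
```

```bash
python3 - <<'E'
from plan import *
plan([*(BC+.195*BY),.072],down(3.6))
s=grab("side");crop(s,"pics/s27.png",260,120,360,195,8)
E
```

```text
t 60.9 pos [0.5698 0.2228 0.0731] F [-0.1  0.4  0.2] w 0.0008
rotvec [ 0.002 -0.002 -0.   ] deg 0.1 | shift if rot first [ 0.2 18.3  1.1] | shift now [ 0.2 18.3  1.2] j [0.24 0.33 1.68 0.   1.12 0.18]
```

View pics/s27.png

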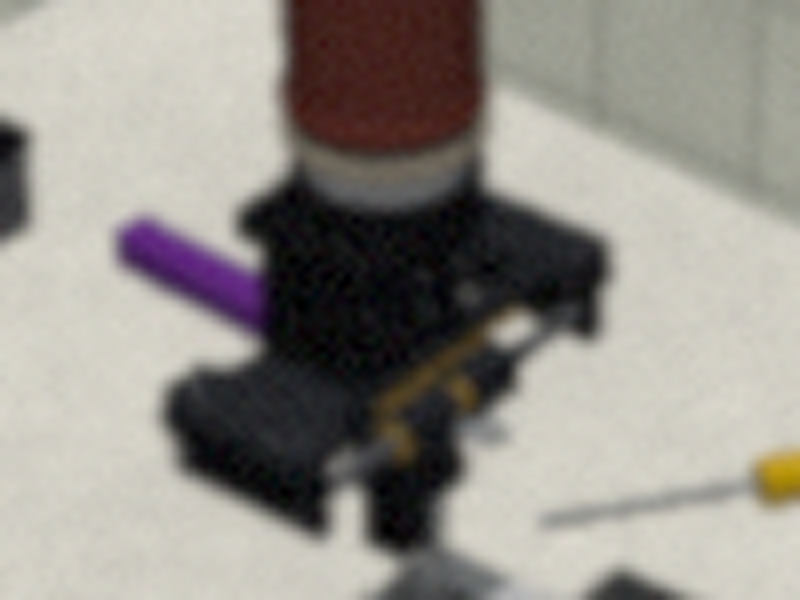

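>>> servo_tool:
  targets:
    - [0,4,0,0,0,0,1]
    - [0,4,0,0,0,0,1]
    - [0,4,0,0,0,0,1]
    - [0,3,0,0,0,0,1]
    - [0,0,0,0,0,0,1]

```text
time: 61.45
ee_pos: [0.5846, 0.2237, 0.0732]
eef_rot: [0.685, 0.729, 0.001, -0.0]
force: [0.2, 1.0, 0.2]
gripper_width: 0.0007
```

>>> servo_tool:
  targets:
    - [0,2,0,0,0,0,1]
    - [0,2,0,0,0,0,1]
    - [0,0,0,0,0,0,1]

```text
time: 61.75
ee_pos: [0.5883, 0.2239, 0.0732]
eef_rot: [0.685, 0.729, 0.001, -0.0]
force: [0.1, -0.1, 0.5]
gripper_width: 0.0006
```

>>> servo_tool:
  targets:
    - [0,2,0,0,0,0,1]
    - [0,0,0,0,0,0,1]

```text
time: 61.95
ee_pos: [0.5903, 0.2241, 0.0732]
eef_rot: [0.685, 0.729, 0.001, -0.0]
force: [-1.0, 0.9, -0.2]
gripper_width: 0.0006
```

>>> servo_tool:
  targets:
    - [0,2,0,0,0,0,1]
    - [0,0,0,0,0,0,1]

```text
time: 62.15
ee_pos: [0.5922, 0.2243, 0.0732]
eef_rot: [0.685, 0.729, 0.001, -0.0]
force: [-1.2, -0.6, 0.2]
gripper_width: 0.0005
```

>>> servo_tool:
  targets:
    - [0,2,0,0,0,0,1]
    - [0,0,0,0,0,0,1]

```text
time: 62.35
ee_pos: [0.5942, 0.2244, 0.0732]
eef_rot: [0.685, 0.729, 0.001, -0.0]
force: [-0.3, -0.2, 0.1]
gripper_width: 0.0007
```

>>> servo_tool:
  targets:
    - [0,2,0,0,0,0,1]
    - [0,0,0,0,0,0,1]

```text
time: 62.55
ee_pos: [0.5963, 0.2245, 0.0732]
eef_rot: [0.685, 0.729, 0.001, -0.0]
force: [-1.2, 0.1, -0.7]
gripper_width: 0.0007
```

>>> servo_tool:
  targets:
    - [0,2,0,0,0,0,1]
    - [0,0,0,0,0,0,1]

```text
time: 62.75
ee_pos: [0.5976, 0.2245, 0.073]
eef_rot: [0.685, 0.729, 0.0, -0.001]
force: [-3.5, -0.4, 0.1]
gripper_width: 0.0009
```

```bash
python3 - <<'E'
from plan import *
plan([*(BC+.195*BY),.072],down(3.6))
t=grab("top");crop(t,"pics/t28.png",270,160,330,205,13)
s=grab("side");crop(s,"pics/s28.png",270,130,350,190,10)
E
```

```text
t 62.75 pos [0.5976 0.2245 0.073 ] F [-3.5 -0.4  0.1] w 0.0009
rotvec [-0.    -0.002 -0.   ] deg 0.1 | shift if rot first [ 0.2 -9.5  1. ] | shift now [ 0.2 -9.5  1. ] j [0.24 0.39 1.61 0.   1.14 0.17]
```

View pics/s28.png

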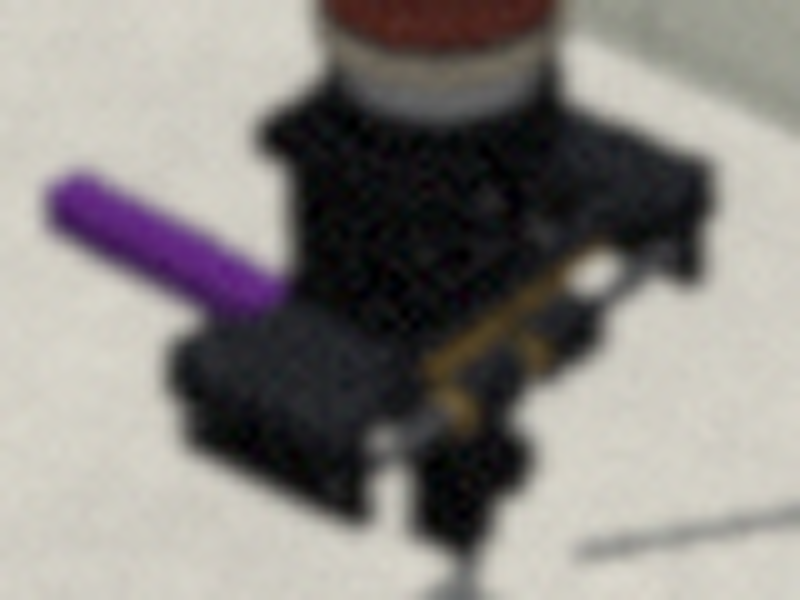

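View pics/t28.png

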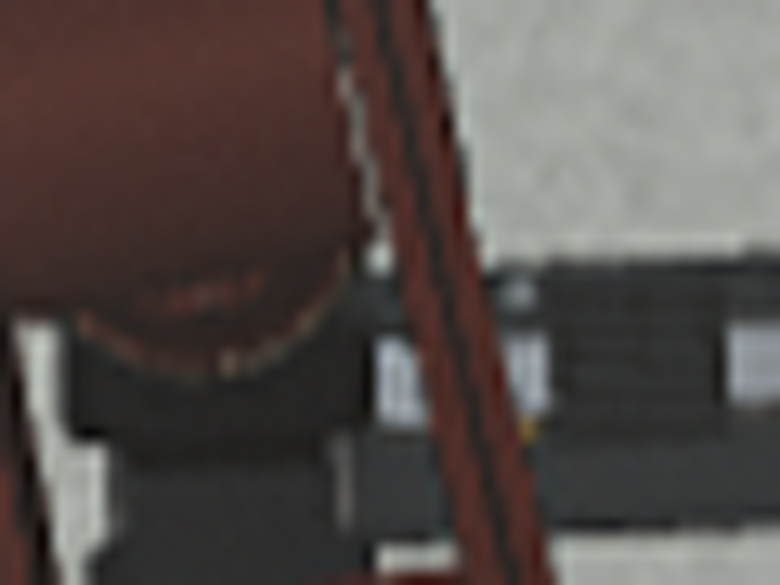

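>>> servo_tool:
  targets:
    - [0,1.5,0,0,0,0,1]
    - [0,0,0,0,0,0,1]

```text
time: 63.05
ee_pos: [0.5981, 0.2246, 0.0728]
eef_rot: [0.685, 0.729, -0.0, -0.001]
force: [-7.5, -1.1, 2.7]
gripper_width: 0.0005
```

>>> servo_tool:
  targets:
    - [0,1,0,0,0,0,1]
    - [0,0,0,0,0,0,1]

```text
time: 63.25
ee_pos: [0.5983, 0.2247, 0.0726]
eef_rot: [0.685, 0.729, -0.001, -0.002]
force: [-9.8, -1.3, 4.9]
gripper_width: 0.0004
```

Firm stop. Back off, rise and retreat.

>>> servo_tool:
  targets:
    - [0,-5,0,0,0,0,1]
    - [0,-15,0,0,0,0,1]
    - [0,-25,0,0,0,0,1]
    - [0,-30,0,0,0,0,1]
    - [0,-15,-20,0,0,0,1]
    - [0,0,-40,0,0,0,1]
    - [0,0,-40,0,0,0,1]
    - [0,-20,-30,0,0,0,1]
    - [30,-20,0,0,0,0,1]
    - [40,0,0,0,0,0,1]
    - [40,0,0,0,0,0,1]
    - [40,0,0,0,0,0,1]
    - [0,0,0,0,0,0,1]
    - [0,0,0,0,0,0,1]

```text
time: 64.65
ee_pos: [0.4616, 0.3669, 0.2035]
eef_rot: [0.684, 0.73, 0.002, 0.0]
force: [0.5, 0.8, -0.2]
gripper_width: 0.0002
```

```bash
python3 - <<'E'
from plan import *
t=grab("top");s=grab("side")
cv2.imwrite("pics/tF.png",t["frame"][:,:,::-1]);cv2.imwrite("pics/sF.png",s["frame"][:,:,::-1])
crop(s,"pics/sF2.png",290,160,430,265,5);crop(t,"pics/tF2.png",270,160,400,220,6)
k=[*(BC+.195*BY+.0336*BX),.095];print(proj(s,k),proj(t,k),sense()["ee_pos"])
E
```

```text
[318.73513101 175.21067412] [287.82097049 178.39951558] [0.46171197 0.36546233 0.20338356]
```

View pics/sF2.png

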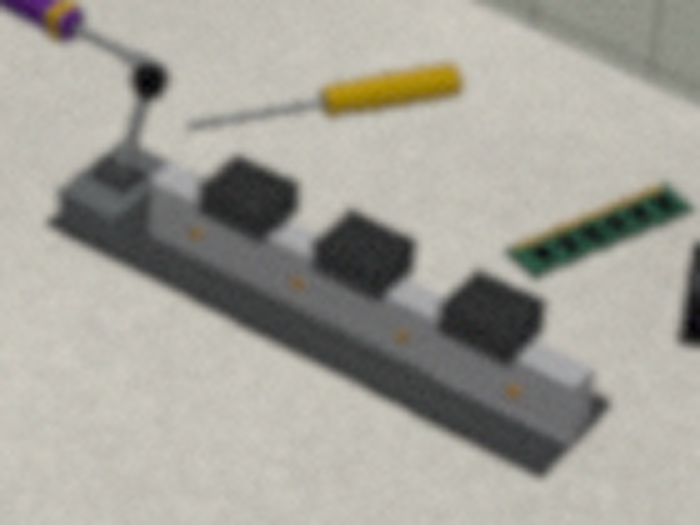

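View pics/tF2.png

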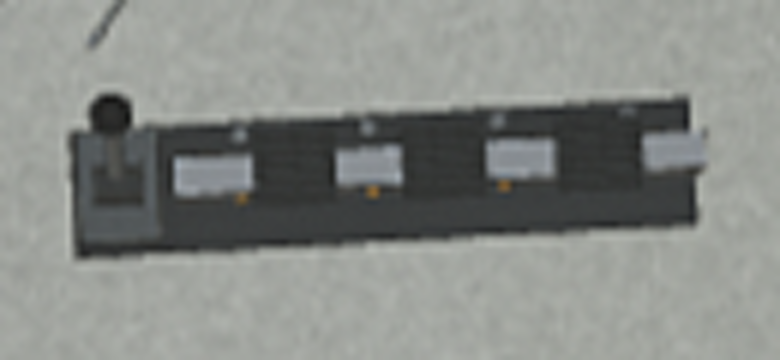

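View pics/sF.png

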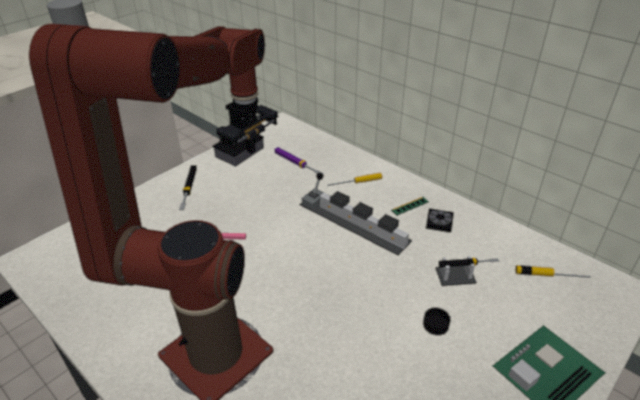

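View pics/tF.png

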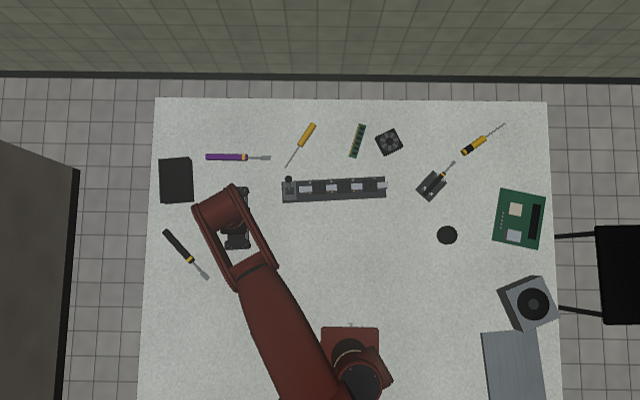

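```bash
python3 - <<'E'
from workcell import ticket
print(ticket.hand_in())
E
```

```text
the job is handed in; nothing more can be done
None
```

The job is done and handed in at about 65 s of the 210 s; the hand-in gave no verdict.

**What I did, in order:**
- **Dip:** I picked the smaller black spatula and dipped its tip in the pot, about 20 mm below the rim.
- **Stroke:** I touched the tip down at the switch end and drew it along the bar's top to the other end. It was in contact at every check, with 3–6 N of downward force.
- **Rest:** I laid the spatula level in both forks.
- **Heatsinks:** Three were present. I set all three lengthwise on the bar, at about −95, −3 and +88 mm from its middle.
- **Switch:** I pushed the lever over last, until it met a firm stop at about 10 N.

**What the last checks showed:**
- **Lever:** The knob was within about 1 px of where it should be when fully over.
- **Heatsinks:** All three sat level and fins up, with bar visible past both outer ones.
- **Spatula and pot:** The spatula was in both forks. The pot was upright and had not moved.
- **Bystanders:** The screwdriver, fan and memory module looked untouched.
- **Camera mismatch:** The side camera read about 2 px off throughout, for both the spatula tip and the bar. I allowed for it.
- **Not measured:** I did not measure in a picture how well each heatsink is centred across the bar. That rests on the gripper position at release.

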